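# Probe the post bores and fit the matching dowels

## Robot

A 6-joint arm with a two-finger parallel gripper is mounted at the origin on the work surface. World frame = base frame: x ahead of the robot, y to its left, z up, the work surface at z = 0. Lengths are in m, angles in rad, forces in N, time in s.
With the tool pointing down it reaches from about 0.375 to 0.9 m from the base axis. Payload 3.1 kg.
Tool frame: the origin (TCP) lies on the front face of the gripper's body, between the roots of the fingers; the fingertips stand 73 mm ahead of it and the grasp point (between the pads) lies 54 mm ahead of it (arm.grasp_offset is the distance from the TCP to the grasp point, in m); z points along the fingers, y is the direction in which the jaws open and shut (so a half turn about z gives the same grasp; the last joint's range is limited). The gripper opens to 85 mm and grips with 20 to 120 N. Pads are 22 mm wide; open, the fingers measure 114 mm over their backs; the gripper's body (76 mm by 85 mm) begins 54 mm behind the grasp point. The pads swing forward as they close: fully open they stand 13 mm farther back than shut.
Start: joints at [1.044, 0.527, 1.433, -0, 1.181, -0.178], TCP at [0.214, 0.587, 0.304] pointing down, gripper open.
Joint ranges: [-3.08, 3.08], [-0.75, 2.2], [0.22, 2.44], [-1.43, 4.57], [0, 2.65], [-2.85, 2.85]. Speed limits (rad/s): [2.79, 2.79, 3.14, 3.14, 3.14, 3.14].

## Interface

Orientations are given as [roll, pitch, yaw] about the fixed x, y, z axes, in that order (R = Rz(yaw) Ry(pitch) Rx(roll)).
In Python, from bench import arm, read_camera, calibration, outline_of gives the robot as it stands.
- The arm moves only by the shell command python3 -m creep 'ROWS' [OPENING] [FORCE]. ROWS is JSON, a list of rows, each an object of numbers: "tx", "ty", "tz": the shift along the tool's x, y, z in mm; "spin": the turn about the tool's z in rad. A call has 1 to 20 rows; each row shifts and turns the pose as measured when the row begins, along the tool's axes as they then stand; what a row does not reach is not made up. A row lasts 1/12 s, in which the tool goes at most 41.7 mm and 7.16 degrees, less where a joint would pass 70% of its speed; a pose out of reach is approached as far as the arm can. A call is refused whole if a number of a shift passes 41.7 or a number of a turn 0.125, either way. A call with a gripper value outside its range is refused whole. OPENING is the closure, from 0 (fully open) to 1 (shut), set as the call begins (- or left out, the last holds). The fingers move at their own pace and stop on an object; FORCE is the grip in N (left out, the last holds). Time passes only in rows, so rows that do not move let the fingers close. It gives the time, the measured TCP pose, the force and the opening at its end, in the units of the state.
- arm.state(): the state, without advancing time (a new reading comes with each control period).
- read_camera(name): name is "side" or "top"; returns the picture (420x560x3 uint8, red, green, blue); there is no depth.
- calibration(name): a dict with "fx", "fy", "cx", "cy" (pixels), "T" (4x4, takes a point from camera to world coordinates). Camera axes: x right, y down, z forward; pixel columns grow to the right and rows downward; lengths in m; the calibration is good to about 2 mm. A picture is of the moment at which its call begins. calibration takes no time and is no camera call.
- arm.job_done(): hands the job in, once; it reports no verdict.
Trained networks look in the newest picture that a camera, given by its name, has taken for a name from the list of things; names that differ only in an ending like _2 or _b are one class to them, and where a whole thing is asked for, a point or a joint stands for the part that bears it (a point fixed in the world has none). Each returns a list of dicts, best first, with "conf" (0 to 1); they miss things now and then, are a little off and sometimes report something else, mostly with a low value. They report only what shows in the picture. A call takes as long as a camera call. They do not tell look-alikes from the thing itself.
- outline_of(thing, camera): "pixels" (420x560 bool, what is visible of it) and "extent" ([left, top, right, bottom] in pixels, round what is visible of it).
The state is a dict: "time_s": time; "joints": joint angles; "dq": joint speeds; "effort": joint torques, N m; "tool_pos": TCP position; "tcp_rot": TCP orientation; "ft_force": force on the tool from outside, world axes, zero at the start; "torque": the same for the moment, N m; "width": finger opening in m.
Only numpy, scipy, OpenCV 4.12 (cv2) and the standard library are available. Lean on these libraries where they do the work, as an engineer would, in place of code of your own. Each camera call takes 0.05 s, during which the arm holds its last target. There are 200 camera calls.

## Task

Swing the latch lever of the dowel case aside, then open its clear hood fully so that it stays open. Then, with the depth rod, touch the bottom of the bore in each post block, working from the leftmost block to the rightmost, and fit each bore with the dowel from the case that will stand up nearest to 45 mm above the block. Finish with the rod back in its stand, the unused dowels still in the case, the hood left open, and the other things on the bench left alone.

Things in the scene. Friction and masses are not known exactly. Their poses are not given: they have to be found in the camera images.
- case: dowel case, fixed: a medium-brown wooden base 160 (x) x 326 (y) x 40 mm high under a clear hood. Origin: centre of its underside; +z up; its front (latch and bar handle) faces its own -x, towards the robot. Six round pockets 24 mm across stand in one row at x = -25 mm, y = -130, -78, -26, 26, 78, 130 mm; their floors are 6 mm above the underside
- latch (a joint): flat steel latch lever, 150 mm long, 8 mm thick (case x), 16 mm wide (case y), on a pivot in front of the case. 0 = upright, its peg over a lug on the hood, so that the hood cannot rise. It grows (rad) as the top of the lever swings sideways to the case's own -y (the robot's right), to 1.45 = nearly level; stiff enough to stay where left, about 1 N at its top moves it. The hood is free from 0.8 rad on
- latch_pivot (a point): pivot of the latch lever (at case x -106, y -115, z 30 mm); the lever turns about the case's x axis
- latch_tip (a point): free end of the latch lever, 150 mm from the pivot; it stands 47 mm higher than the top of the hood when upright
- lid (a joint): clear box-shaped hood of the case, 160 x 326 x 92 mm, its top 133 mm above the table when shut. 0 = shut; grows (rad) as its front rises and turns back, away from the robot, to 1.75. The hinge is stiff: it stays where it is left; about 5 N at the handle moves it
- lid_handle (a point): middle of the bar handle on the hood's front: a 10 mm round dark steel bar along the case's y, 100 mm long, 42 mm in front of the hood's face and 27 mm below the hood's top when shut
- lid_hinge (a point): middle of the hood's hinge line, which runs along the case's y (case x +80, z 41 mm). The handle turns about it at a radius of 212 mm
- dowel_71: pale round wooden dowel, 20 mm thick and 71 mm long, standing upright in one of the six case pockets (which one varies). Its origin is the centre of its lower end, +z points up along it.
- dowel_85a: pale round wooden dowel, 20 mm thick and 85 mm long, standing upright in one of the six case pockets (which one varies). Its origin is the centre of its lower end, +z points up along it.
- dowel_85b: pale round wooden dowel, 20 mm thick and 85 mm long, standing upright in one of the six case pockets (which one varies). Its origin is the centre of its lower end, +z points up along it.
- dowel_99a: pale round wooden dowel, 20 mm thick and 99 mm long, standing upright in one of the six case pockets (which one varies). Its origin is the centre of its lower end, +z points up along it.
- dowel_99b: pale round wooden dowel, 20 mm thick and 99 mm long, standing upright in one of the six case pockets (which one varies). Its origin is the centre of its lower end, +z points up along it.
- dowel_113: pale round wooden dowel, 20 mm thick and 113 mm long, standing upright in one of the six case pockets (which one varies). Its origin is the centre of its lower end, +z points up along it.
- block1: brown wooden post block, 90 x 90 x 95 mm high, 0.85 kg, standing loose on the bench, the leftmost (seen from the robot) of the three places; one of the three blocks may be absent. Origin: centre of its underside, +z up. A blind bore 24 mm across goes down the middle of its top; its depth is somewhere between 20 and 75 mm and has to be probed; its floor is firm, part of the block
- block2: brown wooden post block, 90 x 90 x 95 mm high, 0.85 kg, standing loose on the bench, the middle (seen from the robot) of the three places; one of the three blocks may be absent. Origin: centre of its underside, +z up. A blind bore 24 mm across goes down the middle of its top; its depth is somewhere between 20 and 75 mm and has to be probed; its floor is firm, part of the block
- block3: brown wooden post block, 90 x 90 x 95 mm high, 0.85 kg, standing loose on the bench, the rightmost (seen from the robot) of the three places; one of the three blocks may be absent. Origin: centre of its underside, +z up. A blind bore 24 mm across goes down the middle of its top; its depth is somewhere between 20 and 75 mm and has to be probed; its floor is firm, part of the block
- stand: loose dark wooden stand for the depth rod, 75 x 75 x 65 mm high, with a square hole 20 x 20 mm, 55 mm deep, in the middle of its top. Origin: centre of its underside, +z up
- rod: depth rod, 175 mm long: a round steel rod 14 mm thick, with a pale wooden grip 27 mm thick from 120 to 175 mm above its tip; it stands tip down in the stand (and may lean a few degrees there). Its origin is the centre of its lower end, +z points up along it.
- glue: bystander: white glue bottle, 120 mm high; origin under its middle
- driver: bystander: screwdriver lying on the bench; origin under its middle
- wax: bystander: round steel tin, 76 mm across, 45 mm high; origin under its middle
- offcut: bystander: pale wooden offcut 120 x 60 x 22 mm; origin under its middle
- brush: bystander: paint brush 150 mm long lying on the bench; origin under its middle
There are look-alikes about, which are no part of the job. What is shaped like the block2 but yellow is not meant.

How it is judged:
By the outcome, as a careful person would: the job done as asked, in the order asked, and still so for the second after the job is handed in, with the robot touching nothing.
Of block1, block2, block3 only 2 to 3 are there at a start; the rules pass over those that are not, and their reading is None.
At some moment in a run one of stand, block1, block2, block3 may be knocked a few centimetres aside while the robot is not near it.
It also fails if it takes over 210 s, if anything falls off the work surface, if the arm or the gripper's body presses on something with over 40 N, if the wrist force passes 120 N, or if a joint passes its speed limit or range.

## Working session

There is one attempt and no reset: what is moved stays moved. The work goes in short steps, Python scripts to look and compute and a shell command to move; the robot and the scene stay as the last step left them, time stands still between calls to the robot, and variables do not carry over. Pictures are saved under pics/ and viewed, about 12 in all and at most 16, crops included, and the job is handed in when it is done.

```bash
ls; mkdir -p pics; cat > h.py <<'E'
import numpy as np, cv2, json
from bench import arm, read_camera, calibration, outline_of
def snap(cam,name,crop=None,scale=1):
    im=read_camera(cam)[:,:,::-1]
    if crop: im=im[crop[1]:crop[3],crop[0]:crop[2]]
    cv2.imwrite('pics/'+name,cv2.resize(im,None,fx=scale,fy=scale,interpolation=cv2.INTER_CUBIC))
def ray(cam,u,v):
    c=calibration(cam);T=np.array(c['T']);d=T[:3,:3]@np.array([(u-c['cx'])/c['fx'],(v-c['cy'])/c['fy'],1]);return T[:3,3],d
def atz(cam,u,v,z):
    o,d=ray(cam,u,v);return o+d*(z-o[2])/d[2]
def proj(cam,p):
    c=calibration(cam);T=np.array(c['T']);q=T[:3,:3].T@(np.array(p)-T[:3,3]);return np.array([c['fx']*q[0]/q[2]+c['cx'],c['fy']*q[1]/q[2]+c['cy']])
E
python3 - <<'E'
from h import *
for c in('top','side'):
    k=calibration(c);print(c,k['fx'],k['cx'],k['cy'],np.round(k['T'],3).tolist())
a=read_camera('top');b=read_camera('side')
cv2.imwrite('pics/t0.png',cv2.resize(a[:,:,::-1],(800,600)));cv2.imwrite('pics/s0.png',cv2.resize(b[:,:,::-1],(800,600)))
for cam in('top','side'):
  for n in 'case latch lid_handle dowel_85a block1 stand rod'.split():
    for r in outline_of(n,cam)[:6]:print(cam,n,round(r['conf'],2),[round(float(x)) for x in r['extent']])
print(arm.state(),arm.grasp_offset)
E
```

```text
pics
top 538.229705144861 279.72630422786 205.40488081705283 [[-0.01, -0.975, 0.22, 0.285], [-1.0, 0.011, 0.002, -0.054], [-0.004, -0.22, -0.975, 1.314], [0.0, 0.0, 0.0, 1.0]]
side 526.897487401061 283.37045936917815 198.84646053723543 [[-0.348, -0.812, 0.469, -0.072], [-0.937, 0.308, -0.162, 0.147], [-0.013, -0.496, -0.868, 1.27], [0.0, 0.0, 0.0, 1.0]]
top case 0.64 [73, 171, 237, 292]
top case 0.54 [391, 200, 451, 260]
top lid_handle 0.61 [69, 169, 236, 292]
top lid_handle 0.53 [214, 247, 225, 266]
top block1 0.84 [276, 168, 331, 223]
top block1 0.81 [338, 180, 384, 233]
top block1 0.66 [376, 298, 427, 343]
top block1 0.61 [388, 201, 452, 258]
top stand 0.58 [322, 250, 363, 291]
top rod 0.75 [338, 255, 352, 274]
top rod 0.75 [374, 133, 427, 177]
side case 0.56 [93, 189, 250, 334]
side latch 0.71 [232, 244, 245, 272]
side latch 0.64 [393, 130, 416, 163]
side lid_handle 0.91 [94, 187, 251, 333]
side lid_handle 0.39 [322, 156, 367, 211]
side block1 0.93 [370, 163, 426, 217]
side block1 0.91 [391, 236, 448, 289]
side block1 0.76 [270, 165, 319, 221]
side stand 0.68 [333, 221, 365, 257]
side rod 0.64 [344, 207, 359, 239]
{'time_s': 0.8, 'joints': array([ 1.04350640e+00,  5.27431347e-01,  1.43267585e+00, -4.76136709e-05,
        1.18139708e+00, -1.78491996e-01]), 'dq': array([-0.00047452, -0.00028208,  0.000216  , -0.00235078, -0.0002958 ,
       -0.0016444 ]), 'effort': array([-1.06062412e-04, -4.42246950e+01, -1.78412890e+01, -3.13060782e-04,
        5.79872340e-04,  5.29583460e-06]), 'tool_pos': array([0.21357518, 0.58736133, 0.30396033]), 'tcp_rot': array([3.14151350e+00, 5.90427961e-05, 2.79281279e+00]), 'ft_force': array([ 0.76079409,  0.45567481, -0.338941  ]), 'torque': array([-0.02113974,  0.01807533, -0.03837569]), 'width': 0.08562294836356604} 0.0539
```

View pics/t0.png

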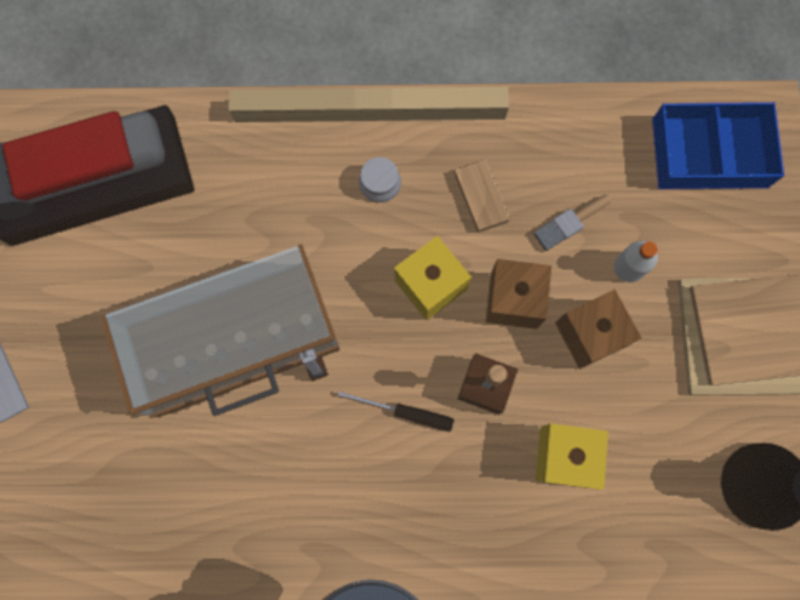

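View pics/s0.png

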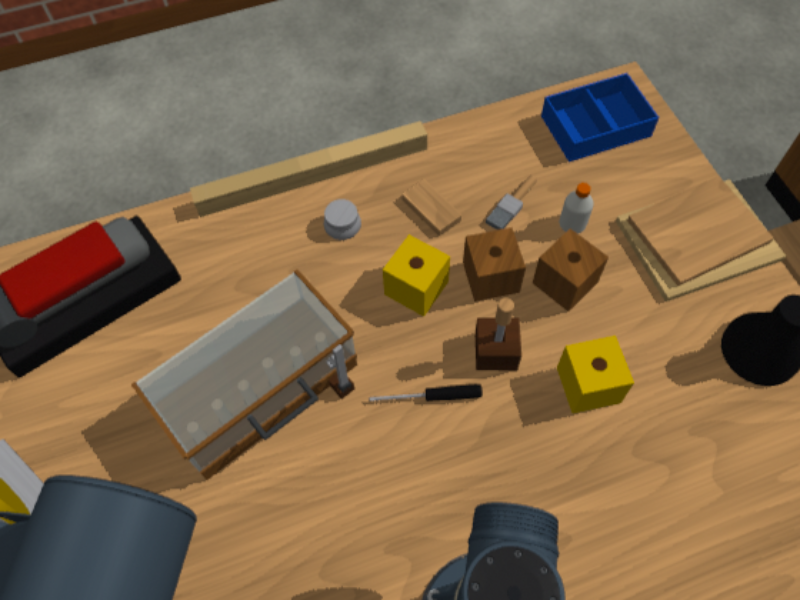

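The images show two brown blocks, at (521,289) and (604,325) in the 800-px top view. The shape look-alikes are the yellow ones at (433,272) and (577,456), which aren't meant. The stand with the rod is at (488,385), and the case is on the left with its latch at (313,362) and handle at (242,390). I'll take one close crop to get the case corners.

```bash
python3 - <<'E'
from h import *
a=cv2.imread('pics/t0.png');b=cv2.imread('pics/s0.png')
A=cv2.resize(read_camera('top')[160:300,60:250,::-1],None,fx=4,fy=4,interpolation=cv2.INTER_CUBIC)
B=cv2.resize(read_camera('side')[180:340,85:255,::-1],None,fx=4,fy=3.5,interpolation=cv2.INTER_CUBIC)
cv2.imwrite('pics/t1.png',A);cv2.imwrite('pics/s1.png',B)
E
```

```text
(no output)
```

View pics/t1.png

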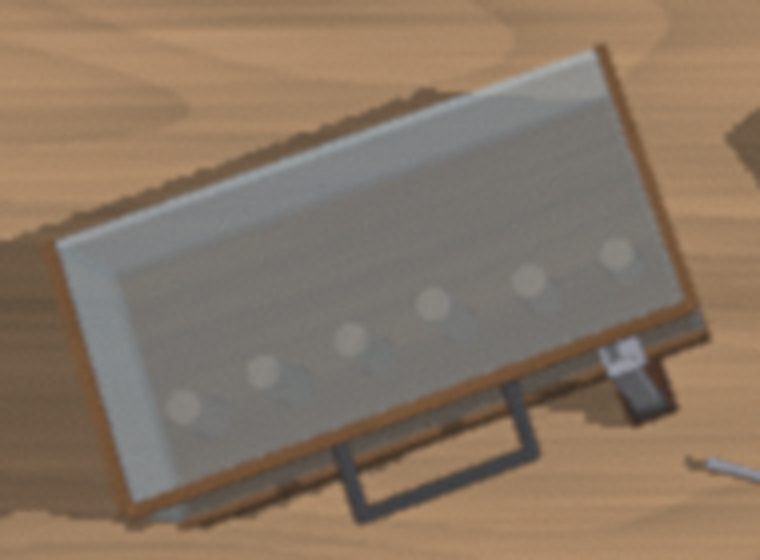

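View pics/s1.png

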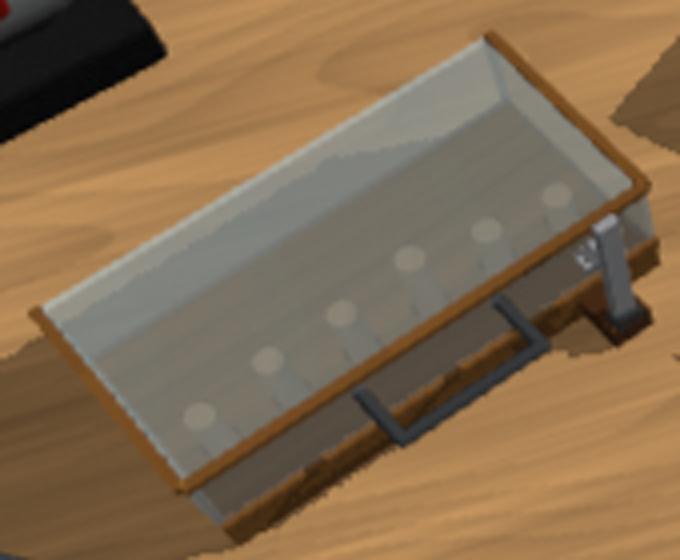

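The top crop shows the hood's top rim corners at (128,513), (692,308), (600,47) and (50,243). The handle bar ends are at (365,517) and (537,452), and the latch top is at about (622,345). The side crop agrees. Next I'll fit the case pose.

```bash
cat > fit.py <<'E'
from h import *
from scipy.optimize import least_squares
P=[('F',(-80,163,133)),('',(-80,-163,133)),('',(80,-163,133)),('',(80,163,133)),('h',(-122,50,106)),('h',(-122,-50,106)),('l',(-106,-115,180))]
M=np.array([p[1] for p in P])/1000.
t=np.array([(128,513),(692,308),(600,47),(50,243),(365,517),(537,452),(622,343)])/4+[60,160]
s=np.array([(182,490),(648,185),(490,35),(33,313),(404,440),(545,345),(605,220)])/[4,3.5]+[85,180]
def W(q,m):
    c,si=np.cos(q[2]),np.sin(q[2]);return np.array([q[0]+c*m[0]-si*m[1],q[1]+si*m[0]+c*m[1],m[2]])
f=lambda q:np.concatenate([np.r_[proj('top',W(q,m))-a,proj('side',W(q,m))-b] for m,a,b in zip(M,t,s)])
r=least_squares(f,[.5,.3,.3],loss='soft_l1');q=r.x
E
python3 - <<'E'
from fit import *
print(q,np.round(f(q),1).reshape(-1,4).tolist())
np.save('case.npy',q)
D=[(185,407),(264,372),(352,340),(434,303),(529,281),(617,255)]
S=[(200,418),(268,361),(342,314),(410,259),(487,231),(557,195)]
for i,y in enumerate([130,78,26,-26,-78,-130]):
    h=[]
    from scipy.optimize import minimize_scalar as ms
    for cam,d in(('top',np.array(D[i])/4+[60,160]),('side',np.array(S[i])/[4,3.5]+[85,180])):
        h.append(ms(lambda z:np.linalg.norm(proj(cam,W(q,(-.025,y/1000,z)))-d),bounds=(.03,.15),method='bounded').x*1000-6)
    print(y,np.round(h,1),W(q,(-.025,y/1000,.006)).round(4))
print('tip',W(q,(-.106,-.115,.18)),'pivot',W(q,(-.106,-.115,.03)),'handle',W(q,(-.122,0,.106)),'hinge',W(q,(.08,0,.041)))
def top(n,cam,z):
    for r in outline_of(n,cam):
        m=r['pixels'];v,u=np.nonzero(m);print(n,cam,round(r['conf'],2),(u.mean().round(1),v.mean().round(1)))
for cam,bs in (('top',[(521,289),(604,325),(497,373)]),('side',[(494,251),(573,250),(506,303)])):
    for b,z in zip(bs,(.095,.095,.185)):print(cam,atz(cam,b[0]*.7,b[1]*.7,z).round(4))
E
```

```text
[0.50277307 0.23073795 0.35225207] [[1.1, -0.0, 0.4, 0.5], [1.0, -1.3, -0.4, 0.4], [0.4, -0.8, -0.6, -0.1], [0.4, 0.1, 0.5, -0.3], [0.1, -0.6, -0.0, 0.2], [-0.4, -0.3, -0.4, 0.3], [-0.6, 5.5, -0.6, 1.5]]
130 [86.  83.7] [0.4345 0.3441 0.006 ]
78 [101.6 100.2] [0.4524 0.2953 0.006 ]
26 [100.4  99. ] [0.4703 0.2465 0.006 ]
-26 [114.9 113.3] [0.4883 0.1977 0.006 ]
-78 [84.5 84.5] [0.5062 0.1489 0.006 ]
-130 [67.  71.8] [0.5242 0.1001 0.006 ]
tip [0.44295811 0.08622785 0.18      ] pivot [0.44295811 0.08622785 0.03      ] handle [0.3882641  0.18864643 0.106     ] hinge [0.57786092 0.25833895 0.041     ]
top [ 0.5654 -0.2497  0.095 ]
top [ 0.5045 -0.3804  0.095 ]
top [ 0.4184 -0.1943  0.185 ]
side [ 0.5696 -0.2504  0.095 ]
side [ 0.52   -0.3868  0.095 ]
side [ 0.4215 -0.1978  0.185 ]
```

Case fit residuals are about 1 px. Dowels from case +y to -y are 85, 99, 99, 113, 85 and 71 mm. The first move turns the tool so its x is case +y and its y is case +x, with the gripper closed.

```bash
cat > w.py <<'E'
import sys
from fit import *
q=np.load('case.npy');s=arm.state();p=s['tool_pos'];c,si=np.cos(q[2]),np.sin(q[2]);d=p[:2]-q[:2]
print('case xy',np.round([(c*d[0]+si*d[1])*1e3,(-si*d[0]+c*d[1])*1e3],1),'world',np.round(p*1e3,1),'yaw',s['tcp_rot'].round(3),'want',round(q[2]+np.pi/2,3),'w',round(s['width']*1e3,1),'F',s['ft_force'].round(1),'t',round(s['time_s'],1),'j',s['joints'].round(2))
if len(sys.argv)>2:
    e=np.array([float(x) for x in sys.argv[1:]])/1e3-p[:len(sys.argv)-1];y=s['tcp_rot'][2]
    print('tool shift mm: tx %.1f ty %.1f'%(1e3*(e[0]*np.cos(y)+e[1]*np.sin(y)),1e3*(e[0]*np.sin(y)-e[1]*np.cos(y))),'tz %.1f'%(-1e3*e[2]) if len(e)>2 else '')
E
python3 -m creep '[{"spin":0.124},{"spin":0.124},{"spin":0.124},{"spin":0.124},{"spin":0.124},{"spin":0.124},{"spin":0.124},{}]' 1; python3 w.py
```

```text
case xy [-148.4  434.5] world [213.6 587.3 303.9] yaw [-3.142 -0.     2.793] want 1.923 w 85.4 F [-0.2  0.7  0.8] t 0.9 j [ 1.04  0.53  1.43  0.    1.18 -0.18]schema error: expected keys tx, ty, tz, spin
```

```bash

python3 -m creep '[{"tx":0,"ty":0,"tz":0,"spin":0.124},{"tx":0,"ty":0,"tz":0,"spin":0.124},{"tx":0,"ty":0,"tz":0,"spin":0.124},{"tx":0,"ty":0,"tz":0,"spin":0.124},{"tx":0,"ty":0,"tz":0,"spin":0.124},{"tx":0,"ty":0,"tz":0,"spin":0.124},{"tx":0,"ty":0,"tz":0,"spin":0.124}]' 1; python3 w.py
```

```text
time_s: 1.48
tool_pos: [0.2136, 0.5874, 0.304]
tcp_rot: [3.141, -0.0, 1.913]
ft_force: [-0.1, -0.4, -0.3]
width: 0.0004
case xy [-148.4  434.5] world [213.6 587.4 304. ] yaw [ 3.141 -0.     1.913] want 1.923 w 0.4 F [-0.1 -0.4 -0.3] t 1.5 j [ 1.04  0.53  1.43 -0.    1.18  0.7 ]
```

```bash

python3 -m creep '[{"tx":-38,"ty":3,"tz":0,"spin":0},{"tx":-38,"ty":3,"tz":0,"spin":0},{"tx":-38,"ty":3,"tz":0,"spin":0},{"tx":-38,"ty":3,"tz":0,"spin":0},{"tx":-38,"ty":3,"tz":0,"spin":0},{"tx":-38,"ty":3,"tz":0,"spin":0},{"tx":-38,"ty":3,"tz":0,"spin":0},{"tx":-38,"ty":3,"tz":0,"spin":0},{"tx":-38,"ty":3,"tz":0,"spin":0},{"tx":-38,"ty":3,"tz":0,"spin":0},{"tx":-38,"ty":0,"tz":0,"spin":0},{"tx":-38,"ty":0,"tz":0,"spin":0},{"tx":-38,"ty":0,"tz":0,"spin":0},{"tx":0,"ty":0,"tz":0,"spin":0}]'; python3 w.py
```

```text
time_s: 2.65
tool_pos: [0.4171, 0.1162, 0.3043]
tcp_rot: [3.123, -0.003, 1.916]
ft_force: [-0.4, -0.1, -0.8]
width: 0.0003
case xy [-120.   -77.9] world [417.1 116.2 304.3] yaw [ 3.123e+00 -3.000e-03  1.916e+00] want 1.923 w 0.3 F [-0.4 -0.1 -0.8] t 2.6 j [ 0.01  0.26  1.9   0.01  0.96 -0.34]
```

```bash

python3 -m creep '[{"tx":6,"ty":0,"tz":30,"spin":0},{"tx":0,"ty":0,"tz":30,"spin":0},{"tx":0,"ty":0,"tz":25,"spin":0},{"tx":0,"ty":0,"tz":21,"spin":0},{"tx":0,"ty":0,"tz":0,"spin":0},{"tx":-12,"ty":0,"tz":0,"spin":0},{"tx":-12,"ty":0,"tz":0,"spin":0},{"tx":-12,"ty":0,"tz":0,"spin":0}]'; python3 w.py
```

```text
time_s: 3.32
tool_pos: [0.4336, 0.0875, 0.1987]
tcp_rot: [3.113, -0.002, 1.909]
ft_force: [-0.6, 1.5, -0.7]
width: 0.0005
case xy [-114.3 -110.6] world [433.6  87.5 198.7] yaw [ 3.113e+00 -2.000e-03  1.909e+00] want 1.923 w 0.5 F [-0.6  1.5 -0.7] t 3.3 j [-0.06  0.47  2.    0.02  0.65 -0.41]
```

```bash

python3 -m creep '[{"tx":-15,"ty":0,"tz":2,"spin":0},{"tx":-15,"ty":0,"tz":2,"spin":0},{"tx":-15,"ty":0,"tz":5,"spin":0},{"tx":-15,"ty":0,"tz":8,"spin":0},{"tx":-15,"ty":0,"tz":8,"spin":0},{"tx":-15,"ty":0,"tz":8,"spin":0},{"tx":-12,"ty":0,"tz":8,"spin":0},{"tx":-12,"ty":0,"tz":4,"spin":0}]'; python3 w.py
```

```text
time_s: 3.98
tool_pos: [0.4748, -0.0188, 0.1609]
tcp_rot: [3.107, -0.003, 1.913]
ft_force: [-0.0, 1.0, 0.4]
width: -0.0001
case xy [-112.3 -224.6] world [474.8 -18.8 160.9] yaw [ 3.107e+00 -3.000e-03  1.913e+00] want 1.923 w -0.1 F [-0.   1.   0.4] t 4.0 j [-0.29  0.57  1.94  0.04  0.6  -0.66]
```

```bash

python3 -m creep '[{"tx":-10,"ty":0,"tz":8,"spin":0},{"tx":-6,"ty":0,"tz":8,"spin":0},{"tx":0,"ty":0,"tz":0,"spin":0},{"tx":10,"ty":0,"tz":-30,"spin":0},{"tx":10,"ty":-1,"tz":-30,"spin":0},{"tx":20,"ty":-1,"tz":-30,"spin":0},{"tx":30,"ty":-1,"tz":-20,"spin":0},{"tx":30,"ty":-1,"tz":0,"spin":0},{"tx":30,"ty":-1,"tz":0,"spin":0},{"tx":30,"ty":-1,"tz":0,"spin":0},{"tx":30,"ty":-1,"tz":0,"spin":0},{"tx":30,"ty":-1,"tz":0,"spin":0},{"tx":20,"ty":0,"tz":0,"spin":0},{"tx":0,"ty":0,"tz":0,"spin":0}]' 0.65 40; python3 w.py; python3 - <<'E'
from h import *
snap('side','s2.png',(85,130,285,340),3)
E
```

```text
time_s: 5.15
tool_pos: [0.3902, 0.1939, 0.2588]
tcp_rot: [3.1, -0.002, 1.906]
ft_force: [-0.2, -0.3, 0.4]
width: 0.0302
case xy [-118.3    4.3] world [390.2 193.9 258.8] yaw [ 3.100e+00 -2.000e-03  1.906e+00] want 1.923 w 30.2 F [-0.2 -0.3  0.4] t 5.2 j [ 0.2   0.34  1.96  0.01  0.8  -0.14]
```

View pics/s2.png

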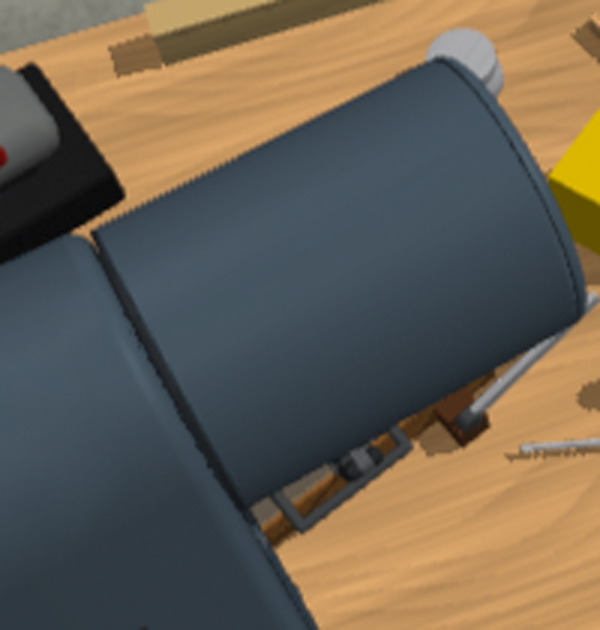

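The lever now lies over to the right, clear of the hood. Next I'll lower onto the handle bar and grip it.

```bash

python3 -m creep '[{"tx":-4,"ty":-5,"tz":20,"spin":0},{"tx":0,"ty":-1,"tz":25,"spin":0},{"tx":0,"ty":-1,"tz":25,"spin":0},{"tx":0,"ty":-1,"tz":20,"spin":0},{"tx":0,"ty":0,"tz":10,"spin":0},{"tx":0,"ty":0,"tz":0,"spin":0}]'; python3 w.py
```

```text
time_s: 5.7
tool_pos: [0.394, 0.1866, 0.1594]
tcp_rot: [3.083, 0.002, 1.909]
ft_force: [-10.0, 9.2, 31.4]
width: 0.0298
case xy [-117.3   -3.9] world [394.  186.6 159.4] yaw [3.083e+00 2.000e-03 1.909e+00] want 1.923 w 29.8 F [-10.    9.2  31.4] t 5.7 j [ 0.18  0.54  2.06  0.01  0.48 -0.17]
```

```bash

python3 -m creep '[{"tx":0,"ty":0,"tz":-15,"spin":0},{"tx":0,"ty":0,"tz":-20,"spin":0},{"tx":0,"ty":0,"tz":-20,"spin":0},{"tx":2,"ty":-6,"tz":0,"spin":0},{"tx":0,"ty":0,"tz":0,"spin":0},{"tx":0,"ty":0,"tz":0,"spin":0},{"tx":0,"ty":0,"tz":0,"spin":0},{"tx":0,"ty":0,"tz":0,"spin":0}]'; python3 w.py
```

```text
time_s: 6.37
tool_pos: [0.3867, 0.1802, 0.2142]
tcp_rot: [3.085, 0.004, 1.903]
ft_force: [0.5, -0.9, 0.0]
width: 0.03
case xy [-126.4   -7.4] world [386.7 180.2 214.2] yaw [3.085 0.004 1.903] want 1.923 w 30.0 F [ 0.5 -0.9  0. ] t 6.4 j [ 0.17  0.41  2.03  0.01  0.64 -0.17]
```

```bash

python3 -m creep '[{"tx":1,"ty":-2,"tz":15,"spin":0},{"tx":0,"ty":-1,"tz":15,"spin":0},{"tx":0,"ty":-1,"tz":15,"spin":0},{"tx":0,"ty":0,"tz":9,"spin":0},{"tx":0,"ty":0,"tz":0,"spin":0}]'; python3 w.py
```

```text
time_s: 6.78
tool_pos: [0.3871, 0.1803, 0.1559]
tcp_rot: [3.085, 0.004, 1.902]
ft_force: [-0.2, -0.2, 6.2]
width: 0.0296
case xy [-126.    -7.4] world [387.1 180.3 155.9] yaw [3.085 0.004 1.902] want 1.923 w 29.6 F [-0.2 -0.2  6.2] t 6.8 j [ 0.17  0.55  2.08  0.01  0.46 -0.17]
```

```bash

python3 -m creep '[{"tx":0,"ty":0,"tz":-3,"spin":0},{"tx":0,"ty":0,"tz":0,"spin":0},{"tx":0,"ty":0,"tz":0,"spin":0},{"tx":0,"ty":0,"tz":0,"spin":0},{"tx":0,"ty":0,"tz":0,"spin":0}]' 1 40; python3 w.py
```

```text
time_s: 7.2
tool_pos: [0.3888, 0.1809, 0.159]
tcp_rot: [3.082, 0.004, 1.905]
ft_force: [1.3, 0.6, -4.6]
width: 0.0084
case xy [-124.1   -7.5] world [388.8 180.9 159. ] yaw [3.082 0.004 1.905] want 1.923 w 8.4 F [ 1.3  0.6 -4.6] t 7.2 j [ 0.17  0.54  2.07  0.01  0.47 -0.17]
```

```bash

python3 -m creep '[{"tx":0,"ty":9,"tz":-22,"spin":0},{"tx":0,"ty":11,"tz":-21,"spin":0},{"tx":0,"ty":14,"tz":-20,"spin":0},{"tx":0,"ty":16,"tz":-18,"spin":0}]'; python3 w.py
```

```text
time_s: 7.53
tool_pos: [0.4342, 0.1972, 0.2425]
tcp_rot: [3.078, 0.002, 1.902]
ft_force: [11.1, 5.4, -19.3]
width: 0.0085
case xy [-75.9  -7.8] world [434.2 197.2 242.5] yaw [3.078e+00 2.000e-03 1.902e+00] want 1.923 w 8.5 F [ 11.1   5.4 -19.3] t 7.5 j [ 0.19  0.41  1.89  0.01  0.77 -0.15]
```

```bash

python3 -m creep '[{"tx":0,"ty":19,"tz":-16,"spin":0},{"tx":0,"ty":20,"tz":-14,"spin":0},{"tx":0,"ty":22,"tz":-11,"spin":0},{"tx":0,"ty":22,"tz":-9,"spin":0},{"tx":0,"ty":23,"tz":-6,"spin":0}]'; python3 w.py
```

```text
time_s: 7.95
tool_pos: [0.5301, 0.232, 0.3039]
tcp_rot: [3.086, -0.0, 1.902]
ft_force: [-3.4, -0.5, -3.1]
width: 0.0083
case xy [26.1 -8.2] world [530.1 232.  303.9] yaw [ 3.086 -0.     1.902] want 1.923 w 8.3 F [-3.4 -0.5 -3.1] t 8.0 j [ 0.22  0.45  1.58  0.01  1.05 -0.12]
```

```bash

python3 -m creep '[{"tx":0,"ty":24,"tz":-3,"spin":0},{"tx":0,"ty":24,"tz":0,"spin":0},{"tx":0,"ty":24,"tz":1,"spin":0},{"tx":0,"ty":23,"tz":4,"spin":0},{"tx":0,"ty":23,"tz":6,"spin":0}]'; python3 w.py
```

```text
time_s: 8.37
tool_pos: [0.6363, 0.2707, 0.3027]
tcp_rot: [3.11, -0.002, 1.905]
ft_force: [-1.7, -0.5, 4.3]
width: 0.0087
case xy [139.1  -8.6] world [636.3 270.7 302.7] yaw [ 3.110e+00 -2.000e-03  1.905e+00] want 1.923 w 8.7 F [-1.7 -0.5  4.3] t 8.4 j [ 0.24  0.61  1.27  0.01  1.23 -0.1 ]
```

```bash

python3 -m creep '[{"tx":0,"ty":22,"tz":8,"spin":0},{"tx":0,"ty":18,"tz":8,"spin":0},{"tx":0,"ty":8,"tz":4,"spin":0},{"tx":0,"ty":6,"tz":3,"spin":0}]'; python3 w.py
```

```text
time_s: 8.7
tool_pos: [0.6766, 0.2855, 0.2864]
tcp_rot: [-3.127, -0.001, 1.907]
ft_force: [-15.9, -6.7, 19.7]
width: 0.0079
case xy [182.1  -8.6] world [676.6 285.5 286.4] yaw [-3.127e+00 -1.000e-03  1.907e+00] want 1.923 w 7.9 F [-15.9  -6.7  19.7] t 8.7 j [ 0.25  0.7   1.13  0.    1.32 -0.09]
```

```bash

python3 -m creep '[{"tx":0,"ty":-2,"tz":-1,"spin":0},{"tx":0,"ty":0,"tz":0,"spin":0},{"tx":0,"ty":0,"tz":-5,"spin":0},{"tx":0,"ty":0,"tz":-15,"spin":0},{"tx":0,"ty":0,"tz":-25,"spin":0},{"tx":-10,"ty":-10,"tz":-25,"spin":0},{"tx":-38,"ty":-15,"tz":0,"spin":0},{"tx":-38,"ty":-15,"tz":0,"spin":0},{"tx":-38,"ty":-15,"tz":0,"spin":0},{"tx":-38,"ty":-15,"tz":0,"spin":0},{"tx":-38,"ty":-15,"tz":0,"spin":0},{"tx":-38,"ty":-15,"tz":0,"spin":0},{"tx":-38,"ty":-15,"tz":0,"spin":0}]' 0.6; python3 w.py 421 -196
python3 - <<'E'
from h import *
snap('side','s3.png',None,10/7)
snap('top','t3.png',None,10/7)
E
```

```text
time_s: 9.78
tool_pos: [0.6577, -0.0125, 0.3635]
tcp_rot: [-3.135, -0.002, 1.921]
ft_force: [0.5, -0.2, -0.5]
width: 0.0343
case xy [  61.5 -281.8] world [657.7 -12.5 363.5] yaw [-3.135e+00 -2.000e-03  1.921e+00] want 1.923 w 34.3 F [ 0.5 -0.2 -0.5] t 9.8 j [-0.19  0.52  1.27 -0.    1.36 -0.54]
tool shift mm: tx -91.2 ty -285.3
```

View pics/s3.png

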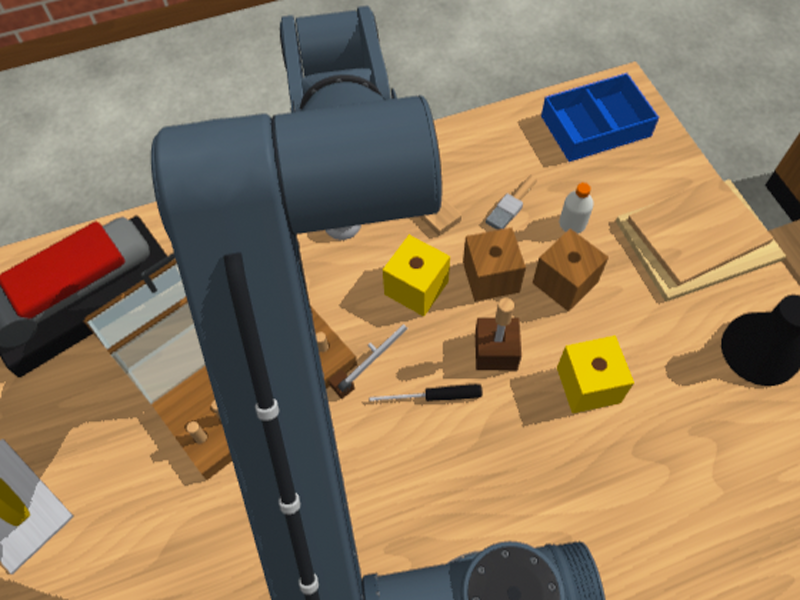

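View pics/t3.png

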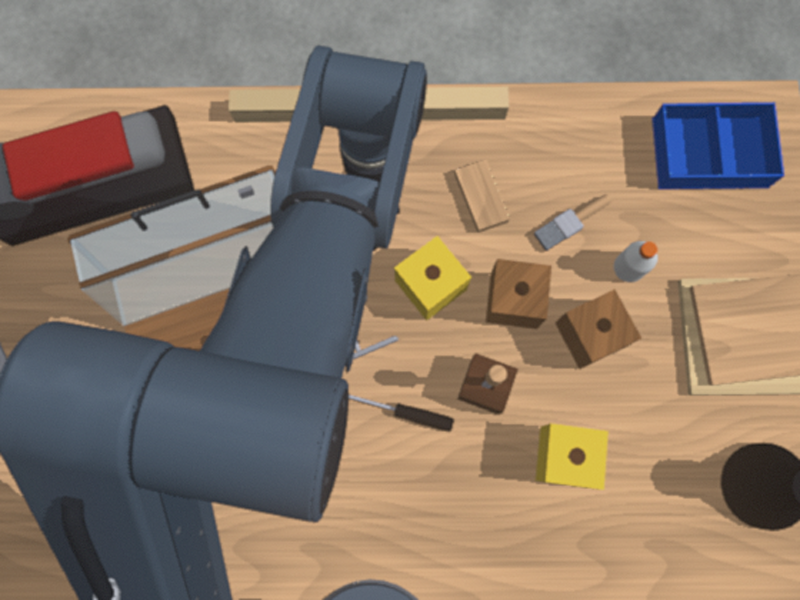

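The hood stands open and the lever is down. The two brown blocks have bores at (521,289) and (604,325) in the top view, and the rod top is at (497,373). I'll measure bores and rod numerically in both views.

```bash
cat > bore.py <<'E'
from h import *
def tri(us):
    A=[];b=[]
    for cam,uv in us.items():
        o,d=ray(cam,*uv);d=d/np.linalg.norm(d);P=np.eye(3)-np.outer(d,d);A.append(P);b.append(P@o)
    return np.linalg.lstsq(np.vstack(A),np.hstack(b),rcond=None)[0]
def hole(im,uv,r=11,thr=0.62):
    u,v=int(round(uv[0])),int(round(uv[1]));k=8
    w=cv2.resize(im[v-r:v+r+1,u-r:u+r+1],None,fx=k,fy=k,interpolation=cv2.INTER_CUBIC).astype(float).sum(2)
    med=np.median(w);m=(w<med*thr).astype(np.uint8);n,l,st,c=cv2.connectedComponentsWithStats(m)
    ce=np.array([(r+.5)*k]*2)
    best=min([i for i in range(1,n) if st[i,4]>k*k*8],key=lambda i:np.linalg.norm(c[i]-ce),default=None)
    if best is None:return None,0
    x,y,ww,hh=st[best,:4];return np.array([u-r-.5+(x+ww/2)/k,v-r-.5+(y+hh/2)/k]),(ww/k,hh/k)
def bores(guess):
    ims={c:read_camera(c) for c in('top','side')};out=[]
    for g in guess:
        us={}
        for c in ims:
            h,sz=hole(ims[c],proj(c,g));
            if h is not None: us[c]=h;print(c,h.round(1),np.round(sz,1),'at z95',atz(c,*h,.095)[:2].round(4))
        t=tri(us) if len(us)==2 else None;print('  tri',None if t is None else t.round(4));out.append(t)
    return out
E
python3 - <<'E'
from bore import *
g=[atz('top',521*.7,289*.7,.095),atz('top',604*.7,325*.7,.095)]
bores(g)
# rod: pale grip pixels + outline
for cam in('top','side'):
    im=read_camera(cam)
    for r in outline_of('rod',cam)[:2]:
        v,u=np.nonzero(r['pixels']);print(cam,'rod',round(r['conf'],2),u.mean().round(1),v.mean().round(1),np.round(r['extent'],1))
    for r in outline_of('stand',cam)[:2]:
        v,u=np.nonzero(r['pixels']);print(cam,'stand',round(r['conf'],2),u.mean().round(1),v.mean().round(1),np.round(r['extent'],1))
E
```

```text
top [364.9 201.7] [8.5 8.4] at z95 [ 0.5669 -0.2501]
side [346.4 175.8] [7.9 6.5] at z95 [ 0.5688 -0.2519]
  tri [ 0.5651 -0.2493  0.1021]
top [422.4 227.2] [9.  8.5] at z95 [ 0.5051 -0.3795]
side [401.5 179.8] [8.2 6.8] at z95 [ 0.5065 -0.3812]
  tri [ 0.5039 -0.3783  0.1006]
top rod 0.62 345.8 263.0 [338.  256.  353.8 275.2]
top stand 0.66 340.2 269.4 [319.6 252.4 363.4 291. ]
side rod 0.84 352.1 220.9 [343.5 207.2 356.8 238.4]
side rod 0.7 315.6 274.2 [287.8 265.4 342.3 281.5]
side stand 0.75 348.0 241.4 [331.  220.4 365.8 257. ]
side stand 0.44 398.3 187.8 [373.2 162.1 426.8 214. ]
```

Bores: left block (0.568,-0.251), right block (0.506,-0.380), with both views agreeing to 2 mm. Rod grip top is at about (0.420,-0.196). Moving over the rod.

```bash

python3 -m creep '[{"tx":-9,"ty":-28,"tz":7,"spin":0},{"tx":-9,"ty":-28,"tz":7,"spin":0},{"tx":-9,"ty":-28,"tz":7,"spin":0},{"tx":-9,"ty":-28,"tz":7,"spin":0},{"tx":-9,"ty":-28,"tz":7,"spin":0},{"tx":-9,"ty":-28,"tz":7,"spin":0},{"tx":-9,"ty":-28,"tz":7,"spin":0},{"tx":-9,"ty":-28,"tz":7,"spin":0},{"tx":-9,"ty":-28,"tz":7,"spin":0},{"tx":-9,"ty":-28,"tz":7,"spin":0},{"tx":0,"ty":0,"tz":0,"spin":0}]' 0.2; python3 w.py 420 -196 212
```

```text
time_s: 11.2
tool_pos: [0.4242, -0.1858, 0.2922]
tcp_rot: [3.14, 0.003, 1.951]
ft_force: [-0.5, -0.1, 0.9]
width: 0.0679
case xy [-217.5 -363.9] world [ 424.2 -185.8  292.2] yaw [3.140e+00 3.000e-03 1.951e+00] want 1.923 w 67.9 F [-0.5 -0.1  0.9] t 11.2 j [-0.66  0.33  1.84  0.    0.97 -1.04]
tool shift mm: tx -7.9 ty -7.7 tz 80.2
```

```bash

python3 -m creep '[{"tx":-4,"ty":-4,"tz":5,"spin":0},{"tx":-3,"ty":-3,"tz":10,"spin":0},{"tx":0,"ty":0,"tz":0,"spin":0},{"tx":0,"ty":0,"tz":15,"spin":0},{"tx":0,"ty":0,"tz":20,"spin":0},{"tx":0,"ty":0,"tz":20,"spin":0},{"tx":0,"ty":0,"tz":8,"spin":0},{"tx":0,"ty":0,"tz":0,"spin":0}]'; python3 w.py 420 -196 212
python3 - <<'E'
from h import *
snap('side','s4.png',(290,150,420,270),5)
E
```

```text
time_s: 11.87
tool_pos: [0.4288, -0.1941, 0.2147]
tcp_rot: [3.131, 0.014, 1.96]
ft_force: [-0.8, 0.5, 0.7]
width: 0.0684
case xy [-216.  -373.3] world [ 428.8 -194.1  214.7] yaw [3.131 0.014 1.96 ] want 1.923 w 68.4 F [-0.8  0.5  0.7] t 11.9 j [-0.66  0.46  1.91  0.    0.75 -1.06]
tool shift mm: tx 1.6 ty -8.8 tz 2.7
```

View pics/s4.png

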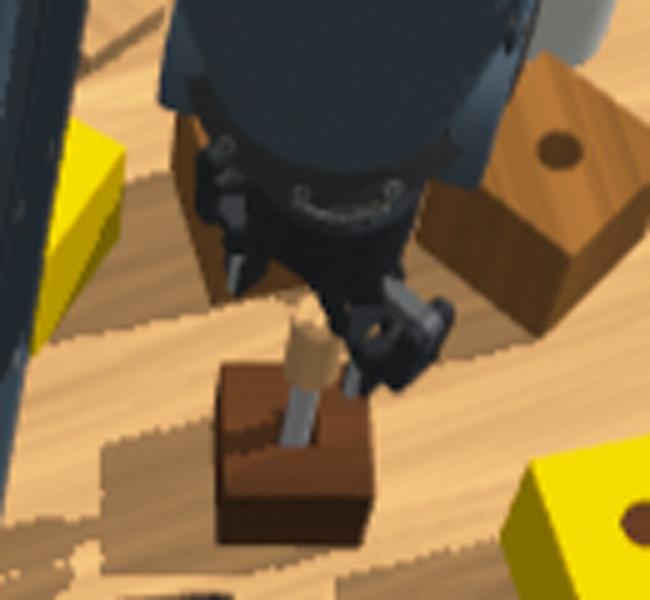

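The rod grip is between the fingers, a little nearer the front one, which agrees with the computed −8 mm shift. Next: centre and grip.

```bash

python3 -m creep '[{"tx":1,"ty":-7,"tz":1,"spin":0},{"tx":0,"ty":-2,"tz":1,"spin":0},{"tx":0,"ty":0,"tz":0,"spin":0},{"tx":0,"ty":0,"tz":0,"spin":0}]'; python3 w.py 420 -196 212; python3 -m creep '[{"tx":0,"ty":0,"tz":0,"spin":0},{"tx":0,"ty":0,"tz":0,"spin":0},{"tx":0,"ty":0,"tz":0,"spin":0},{"tx":0,"ty":0,"tz":0,"spin":0},{"tx":0,"ty":0,"tz":0,"spin":0},{"tx":0,"ty":0,"tz":0,"spin":0}]' 1 60; python3 w.py 420 -196 212
```

```text
time_s: 12.25
tool_pos: [0.4214, -0.1971, 0.2158]
tcp_rot: [3.128, 0.02, 1.962]
ft_force: [0.6, -0.9, -0.5]
width: 0.0683
case xy [-224.  -373.5] world [ 421.4 -197.1  215.8] yaw [3.128 0.02  1.962] want 1.923 w 68.3 F [ 0.6 -0.9 -0.5] t 12.2 j [-0.68  0.46  1.92  0.    0.74 -1.07]
tool shift mm: tx 1.6 ty -0.9 tz 3.8
time_s: 12.75
tool_pos: [0.4217, -0.198, 0.2177]
tcp_rot: [3.127, 0.023, 1.962]
ft_force: [0.3, 0.1, -0.8]
width: 0.0258
case xy [-224.  -374.4] world [ 421.7 -198.   217.7] yaw [3.127 0.023 1.962] want 1.923 w 25.8 F [ 0.3  0.1 -0.8] t 12.8 j [-0.68  0.45  1.92  0.    0.74 -1.07]
tool shift mm: tx 2.4 ty -0.8 tz 5.7
```

```bash

python3 -m creep '[{"tx":0,"ty":0,"tz":1.5,"spin":0},{"tx":0,"ty":0,"tz":1.5,"spin":0}]'; python3 -m creep '[{"tx":0,"ty":0,"tz":1.5,"spin":0}]';python3 -m creep '[{"tx":0,"ty":0,"tz":1.5,"spin":0}]'
```

```text
time_s: 12.92
tool_pos: [0.4225, -0.1989, 0.2175]
tcp_rot: [3.126, 0.026, 1.963]
ft_force: [-3.5, 1.2, 20.4]
width: 0.0259
time_s: 13.0
tool_pos: [0.4225, -0.199, 0.2175]
tcp_rot: [3.126, 0.027, 1.963]
ft_force: [-2.2, 1.9, 15.8]
width: 0.0261
time_s: 13.08
tool_pos: [0.4224, -0.1989, 0.2175]
tcp_rot: [3.126, 0.027, 1.963]
ft_force: [-1.8, 1.6, 16.2]
width: 0.0259
```

```bash

python3 -m creep '[{"tx":0,"ty":0,"tz":-8,"spin":0},{"tx":0,"ty":0,"tz":-12,"spin":0},{"tx":0,"ty":0,"tz":-15,"spin":0},{"tx":0,"ty":0,"tz":-15,"spin":0},{"tx":0,"ty":0,"tz":-15,"spin":0},{"tx":0,"ty":0,"tz":-15,"spin":0},{"tx":0,"ty":0,"tz":-15,"spin":0},{"tx":0,"ty":0,"tz":-15,"spin":0},{"tx":0,"ty":0,"tz":-10,"spin":0},{"tx":0,"ty":0,"tz":0,"spin":0}]'; python3 w.py 568 -251 340
```

```text
time_s: 13.92
tool_pos: [0.4181, -0.1949, 0.3407]
tcp_rot: [3.129, 0.019, 1.963]
ft_force: [1.4, 0.5, -0.6]
width: 0.0257
case xy [-226.3 -370.3] world [ 418.1 -194.9  340.7] yaw [3.129 0.019 1.963] want 1.923 w 25.7 F [ 1.4  0.5 -0.6] t 13.9 j [-0.68  0.25  1.79  0.    1.08 -1.07]
tool shift mm: tx -109.2 ty 117.0 tz 0.7
```

```bash

python3 -m creep '[{"tx":-10,"ty":11,"tz":0,"spin":0},{"tx":-10,"ty":11,"tz":0,"spin":0},{"tx":-10,"ty":11,"tz":0,"spin":0},{"tx":-10,"ty":11,"tz":0,"spin":0},{"tx":-10,"ty":11,"tz":0,"spin":0},{"tx":-10,"ty":11,"tz":0,"spin":0},{"tx":-10,"ty":11,"tz":0,"spin":0},{"tx":-10,"ty":11,"tz":0,"spin":0},{"tx":-10,"ty":11,"tz":0,"spin":0},{"tx":-10,"ty":11,"tz":0,"spin":0},{"tx":0,"ty":0,"tz":0,"spin":0},{"tx":0,"ty":0,"tz":0,"spin":0}]'; python3 w.py 568 -251 340
cat > tip.py <<'E'
from h import *
# predicted points along tool axis, and images side by side
s=arm.state();r=s['tcp_rot'];p=s['tool_pos']
from scipy.spatial.transform import Rotation as R
zd=R.from_euler('xyz',r).apply([0,0,1]);print('zdir',zd.round(4),'tip pred',(p+zd*.2075).round(4))
E
python3 tip.py; python3 - <<'E'
from h import *
A=cv2.resize(read_camera('top')[140:260,300:430,::-1],None,fx=3,fy=3,interpolation=cv2.INTER_CUBIC)
B=cv2.resize(read_camera('side')[120:240,290:420,::-1],None,fx=3,fy=3,interpolation=cv2.INTER_CUBIC)
cv2.imwrite('pics/ab5.png',np.hstack([A,B]))
E
```

```text
time_s: 14.92
tool_pos: [0.5595, -0.2432, 0.3289]
tcp_rot: [3.139, 0.0, 1.962]
ft_force: [0.1, -0.3, -0.4]
width: 0.0258
case xy [-110.3 -464.4] world [ 559.5 -243.2  328.9] yaw [3.139 0.    1.962] want 1.923 w 25.8 F [ 0.1 -0.3 -0.4] t 14.9 j [-0.59  0.48  1.44  0.    1.22 -0.99]
tool shift mm: tx -10.4 ty 4.9 tz -11.1
zdir [ 2.1e-03  8.0e-04 -1.0e+00] tip pred [ 0.5599 -0.2431  0.1214]
```

View pics/ab5.png

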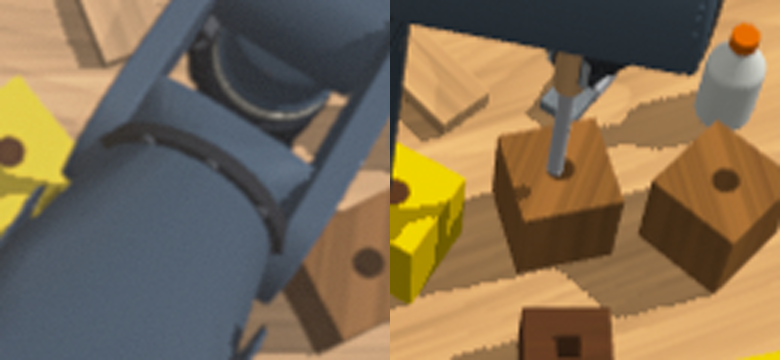

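The top view is blocked by the arm. The side view shows the rod tip at (557,172) in the crop, just left of the left bore.

```bash
python3 - <<'E'
from h import *
print(atz('side',345.7,177.0,.1214), proj('side',[.5599,-.2431,.1214]), proj('side',[.568,-.251,.095]))
E
```

```text
[ 0.55163116 -0.23964405  0.1214    ] [345.63698314 174.05025254] [346.24951302 176.10289385]
```

```bash

python3 -m creep '[{"tx":-5,"ty":2,"tz":0,"spin":0},{"tx":-4,"ty":2,"tz":0,"spin":0},{"tx":-2,"ty":0,"tz":0,"spin":0},{"tx":0,"ty":0,"tz":0,"spin":0}]';python3 tip.py
```

```text
time_s: 15.35
tool_pos: [0.5652, -0.2515, 0.329]
tcp_rot: [3.141, -0.002, 1.962]
ft_force: [-0.1, -0.5, -1.9]
width: 0.0257
zdir [ 1.0e-04  1.8e-03 -1.0e+00] tip pred [ 0.5653 -0.2512  0.1215]
```

```bash

python3 -m creep '[{"tx":-1,"ty":2,"tz":6,"spin":0},{"tx":0,"ty":1,"tz":6,"spin":0},{"tx":0,"ty":0,"tz":6,"spin":0},{"tx":0,"ty":0,"tz":6,"spin":0},{"tx":0,"ty":0,"tz":4,"spin":0},{"tx":0,"ty":0,"tz":4,"spin":0},{"tx":0,"ty":0,"tz":4,"spin":0},{"tx":0,"ty":0,"tz":4,"spin":0}]';python3 tip.py
```

```text
time_s: 16.02
tool_pos: [0.5704, -0.2531, 0.2916]
tcp_rot: [3.136, 0.008, 1.962]
ft_force: [0.1, 0.4, -0.6]
width: 0.0254
zdir [ 0.0084 -0.0055 -0.9999] tip pred [ 0.5722 -0.2543  0.0841]
```

```bash

python3 -m creep '[{"tx":1,"ty":-3,"tz":3,"spin":0},{"tx":1,"ty":-1.5,"tz":3,"spin":0},{"tx":0.3,"ty":-0.5,"tz":3,"spin":0},{"tx":0.3,"ty":-0.5,"tz":3,"spin":0}]';python3 tip.py;python3 -m creep '[{"tx":0.3,"ty":-0.5,"tz":3,"spin":0},{"tx":0.3,"ty":-0.5,"tz":3,"spin":0}]';python3 tip.py
```

```text
time_s: 16.35
tool_pos: [0.5652, -0.2532, 0.2772]
tcp_rot: [3.133, 0.011, 1.962]
ft_force: [0.7, -0.5, -0.7]
width: 0.0259
zdir [ 0.0121 -0.0065 -0.9999] tip pred [ 0.5677 -0.2545  0.0697]
time_s: 16.52
tool_pos: [0.5647, -0.2532, 0.2706]
tcp_rot: [3.131, 0.012, 1.961]
ft_force: [2.4, -0.8, -0.1]
width: 0.0257
zdir [ 0.0142 -0.0069 -0.9999] tip pred [ 0.5676 -0.2547  0.0632]
```

```bash

python3 -m creep '[{"tx":1.5,"ty":0.5,"tz":3,"spin":0},{"tx":1,"ty":0,"tz":3,"spin":0}]';python3 tip.py;python3 -m creep '[{"tx":0.3,"ty":-0.3,"tz":3,"spin":0},{"tx":0.3,"ty":-0.3,"tz":3,"spin":0}]';python3 -m creep '[{"tx":0.3,"ty":-0.3,"tz":3,"spin":0},{"tx":0.3,"ty":-0.3,"tz":3,"spin":0}]';python3 tip.py
```

```text
time_s: 16.68
tool_pos: [0.5646, -0.2515, 0.2643]
tcp_rot: [3.131, 0.014, 1.961]
ft_force: [1.7, -1.8, 0.6]
width: 0.0261
zdir [ 0.0156 -0.0089 -0.9998] tip pred [ 0.5679 -0.2533  0.0568]
time_s: 16.85
tool_pos: [0.5653, -0.2525, 0.2623]
tcp_rot: [3.129, 0.02, 1.962]
ft_force: [-2.8, 0.2, 24.7]
width: 0.0258
time_s: 17.02
tool_pos: [0.5649, -0.2524, 0.2624]
tcp_rot: [3.128, 0.023, 1.963]
ft_force: [-1.8, 2.4, 14.4]
width: 0.0258
zdir [ 0.0217 -0.0156 -0.9996] tip pred [ 0.5694 -0.2556  0.055 ]
```

Firm contact in the left bore at tip z 54.8 mm, so depth ≈ 40 mm and the 85 mm dowel is needed. Lifting out and moving to the right block.

```bash

python3 -m creep '[{"tx":0,"ty":0,"tz":-6,"spin":0},{"tx":0,"ty":0,"tz":-10,"spin":0},{"tx":0,"ty":0,"tz":-12,"spin":0},{"tx":0,"ty":0,"tz":-12,"spin":0},{"tx":0,"ty":0,"tz":-12,"spin":0},{"tx":0,"ty":0,"tz":-12,"spin":0},{"tx":0,"ty":0,"tz":-10,"spin":0},{"tx":0,"ty":0,"tz":0,"spin":0}]'; python3 tip.py; python3 - <<'E'
from bore import *
bores([[.568,-.251,.095],[.506,-.38,.095]])
E
python3 w.py 506 -380 335
```

```text
time_s: 17.68
tool_pos: [0.5608, -0.2494, 0.3391]
tcp_rot: [3.133, 0.015, 1.964]
ft_force: [0.1, -0.8, -0.4]
width: 0.0261
zdir [ 0.0134 -0.0111 -0.9998] tip pred [ 0.5636 -0.2517  0.1316]
top [366.  191.8] [10.   4.6] at z95 [ 0.5905 -0.2538]
side [346.4 176.1] [7.9 5.8] at z95 [ 0.5678 -0.2514]
  tri [ 0.6033 -0.2679  0.0342]
top [422.4 227.1] [9.  8.5] at z95 [ 0.5054 -0.3795]
side [401.6 179.8] [8.1 6.8] at z95 [ 0.5064 -0.3814]
  tri [ 0.5042 -0.3787  0.0999]
case xy [-111.6 -470.1] world [ 560.2 -249.   337. ] yaw [3.135 0.013 1.963] want 1.923 w 25.9 F [-0.4 -0.1 -1. ] t 17.8 j [-0.6   0.47  1.43 -0.    1.22 -0.99]
tool shift mm: tx -100.3 ty -100.2 tz 2.0
```

```bash

python3 -m creep '[{"tx":-10,"ty":-10,"tz":0,"spin":0},{"tx":-10,"ty":-10,"tz":0,"spin":0},{"tx":-10,"ty":-10,"tz":0,"spin":0},{"tx":-10,"ty":-10,"tz":0,"spin":0},{"tx":-10,"ty":-10,"tz":0,"spin":0},{"tx":-10,"ty":-10,"tz":0,"spin":0},{"tx":-10,"ty":-10,"tz":0,"spin":0},{"tx":-10,"ty":-10,"tz":0,"spin":0},{"tx":-10,"ty":-10,"tz":0,"spin":0},{"tx":-8,"ty":-8,"tz":0,"spin":0},{"tx":0,"ty":0,"tz":0,"spin":0},{"tx":0,"ty":0,"tz":0,"spin":0}]';python3 tip.py;python3 w.py 506 -380 335
```

```text
time_s: 18.78
tool_pos: [0.4957, -0.393, 0.3294]
tcp_rot: [-3.138, -0.0, 1.958]
ft_force: [-0.1, 0.4, -1.5]
width: 0.0257
zdir [-0.0031 -0.0012 -1.    ] tip pred [ 0.495  -0.3933  0.1219]
case xy [-221.9 -583. ] world [ 495.7 -393.   329.4] yaw [-3.138 -0.     1.958] want 1.923 w 25.7 F [-0.1  0.4 -1.5] t 18.8 j [-0.85  0.51  1.38 -0.    1.25 -1.23]
tool shift mm: tx 8.2 ty 14.5 tz -5.6
```

```bash

python3 -m creep '[{"tx":4,"ty":7,"tz":0,"spin":0},{"tx":3,"ty":6,"tz":0,"spin":0},{"tx":0,"ty":0,"tz":0,"spin":0},{"tx":0,"ty":0,"tz":6,"spin":0},{"tx":0,"ty":0,"tz":6,"spin":0}]';python3 tip.py
```

```text
time_s: 19.2
tool_pos: [0.5078, -0.3779, 0.3182]
tcp_rot: [-3.141, 0.001, 1.962]
ft_force: [-0.3, -0.9, -1.3]
width: 0.0258
zdir [-5.0e-04 -1.5e-03 -1.0e+00] tip pred [ 0.5077 -0.3782  0.1107]
```

```bash

python3 -m creep '[{"tx":-1,"ty":-2,"tz":5,"spin":0},{"tx":0,"ty":-0.5,"tz":5,"spin":0},{"tx":0.2,"ty":-0.2,"tz":4,"spin":0},{"tx":0.2,"ty":-0.2,"tz":4,"spin":0},{"tx":0.2,"ty":-0.2,"tz":4,"spin":0}]';python3 tip.py
```

```text
time_s: 19.62
tool_pos: [0.5071, -0.3811, 0.3015]
tcp_rot: [3.141, 0.012, 1.965]
ft_force: [-1.6, 0.6, 15.8]
width: 0.0257
zdir [ 0.0049 -0.0113 -0.9999] tip pred [ 0.5081 -0.3835  0.094 ]
```

```bash

python3 -m creep '[{"tx":0,"ty":0,"tz":-5,"spin":0},{"tx":2,"ty":-0.5,"tz":-3,"spin":0},{"tx":2,"ty":-0.5,"tz":0,"spin":0},{"tx":0,"ty":0,"tz":0,"spin":0}]';python3 tip.py;python3 - <<'E'
from h import *
snap('side','s6.png',(370,140,430,200),9)
E
```

```text
time_s: 19.95
tool_pos: [0.5041, -0.3784, 0.3107]
tcp_rot: [3.141, 0.015, 1.964]
ft_force: [0.1, 0.8, -1.6]
width: 0.0258
zdir [ 0.0065 -0.0133 -0.9999] tip pred [ 0.5055 -0.3812  0.1033]
```

View pics/s6.png

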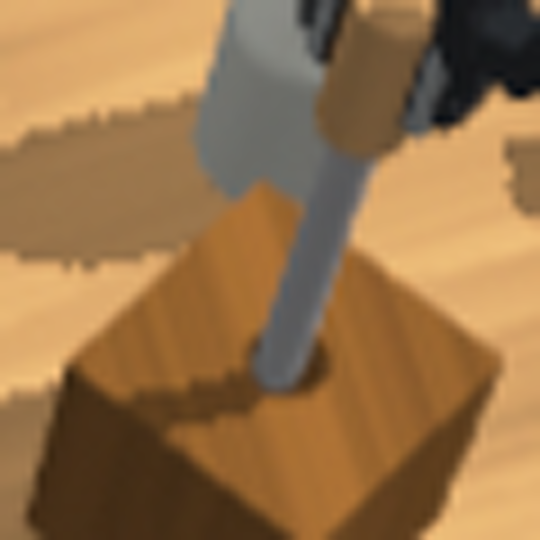

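The rod tip is at about (281,368) in the crop, overlapping the bore's lower left. Converting to a world position.

```bash
python3 - <<'E'
from h import *
print(atz('side',401.2-.5,180.9-.5,.1033),atz('side',401.55,179.8,.095))
E
```

```text
[ 0.50132651 -0.37464162  0.1033    ] [ 0.50627313 -0.38125358  0.095     ]
```

```bash

python3 -m creep '[{"tx":-3.5,"ty":1,"tz":0,"spin":0},{"tx":-3,"ty":1,"tz":0,"spin":0},{"tx":0,"ty":0,"tz":0,"spin":0},{"tx":0,"ty":0,"tz":3,"spin":0},{"tx":0,"ty":0,"tz":3,"spin":0},{"tx":0,"ty":0,"tz":3,"spin":0},{"tx":0,"ty":0,"tz":3,"spin":0},{"tx":0,"ty":0,"tz":3,"spin":0}]';python3 tip.py
```

```text
time_s: 20.67
tool_pos: [0.5087, -0.384, 0.2915]
tcp_rot: [-3.141, 0.01, 1.964]
ft_force: [0.1, 0.3, -0.1]
width: 0.0258
zdir [ 0.0035 -0.0099 -0.9999] tip pred [ 0.5094 -0.386   0.084 ]
```

In. I'll go on down with small rows.

```bash

python3 -m creep '[{"tx":0.2,"ty":-0.3,"tz":4,"spin":0},{"tx":0.2,"ty":-0.3,"tz":4,"spin":0},{"tx":0.2,"ty":-0.3,"tz":4,"spin":0},{"tx":0.2,"ty":-0.3,"tz":4,"spin":0}]';python3 tip.py;python3 -m creep '[{"tx":0.3,"ty":-0.3,"tz":4,"spin":0},{"tx":0.3,"ty":-0.3,"tz":4,"spin":0}]'
```

```text
time_s: 21.0
tool_pos: [0.5074, -0.3838, 0.2737]
tcp_rot: [-3.141, 0.011, 1.964]
ft_force: [0.2, -1.0, -1.2]
width: 0.0256
zdir [ 0.0038 -0.0101 -0.9999] tip pred [ 0.5081 -0.3859  0.0662]
time_s: 21.17
tool_pos: [0.5068, -0.3839, 0.265]
tcp_rot: [3.141, 0.012, 1.964]
ft_force: [0.0, 0.2, -1.8]
width: 0.0257
```

```bash

python3 -m creep '[{"tx":0.3,"ty":-0.3,"tz":3,"spin":0},{"tx":0.3,"ty":-0.3,"tz":3,"spin":0}]';python3 -m creep '[{"tx":0.3,"ty":-0.3,"tz":3,"spin":0},{"tx":0.3,"ty":-0.3,"tz":3,"spin":0}]';python3 -m creep '[{"tx":0.3,"ty":0,"tz":3,"spin":0},{"tx":0.3,"ty":0,"tz":3,"spin":0}]'
```

```text
time_s: 21.33
tool_pos: [0.5063, -0.384, 0.2583]
tcp_rot: [3.141, 0.013, 1.964]
ft_force: [1.5, -0.6, -0.3]
width: 0.0259
time_s: 21.5
tool_pos: [0.5059, -0.384, 0.252]
tcp_rot: [3.14, 0.015, 1.964]
ft_force: [0.8, -0.4, -0.2]
width: 0.0255
time_s: 21.67
tool_pos: [0.5061, -0.3842, 0.2467]
tcp_rot: [3.139, 0.017, 1.964]
ft_force: [-2.1, 0.3, 19.5]
width: 0.0257
```

```bash

python3 -m creep '[{"tx":0,"ty":0,"tz":2,"spin":0},{"tx":0,"ty":0,"tz":2,"spin":0}]'; python3 -m creep '[{"tx":0,"ty":0,"tz":-6,"spin":0},{"tx":0,"ty":0,"tz":-12,"spin":0},{"tx":0,"ty":0,"tz":-15,"spin":0},{"tx":0,"ty":0,"tz":-15,"spin":0},{"tx":0,"ty":0,"tz":-15,"spin":0},{"tx":0,"ty":0,"tz":-15,"spin":0},{"tx":0,"ty":0,"tz":-10,"spin":0},{"tx":0,"ty":0,"tz":-5,"spin":0},{"tx":0,"ty":0,"tz":0,"spin":0}]'; python3 w.py 421 -197 330
```

```text
time_s: 21.83
tool_pos: [0.5064, -0.3848, 0.2468]
tcp_rot: [3.14, 0.02, 1.964]
ft_force: [-2.0, 2.8, 10.6]
width: 0.0257
time_s: 22.58
tool_pos: [0.5052, -0.3826, 0.3432]
tcp_rot: [3.14, 0.019, 1.964]
ft_force: [0.7, -0.6, -1.2]
width: 0.0256
case xy [-209.3 -576.5] world [ 505.2 -382.6  343.2] yaw [3.14  0.019 1.964] want 1.923 w 25.6 F [ 0.7 -0.6 -1.2] t 22.6 j [-0.82  0.49  1.37 -0.    1.25 -1.21]
tool shift mm: tx 203.7 ty -6.6 tz 13.2
```

Right bore: contact at tip z ≈ 39–40 mm, depth ≈ 55 mm, so it needs the 99 mm dowel. Now I'll find the stand hole.

```bash
python3 - <<'E'
from bore import *
g=atz('side',349,235,.065);print(g)
for c in('top','side'):
    h,s=hole(read_camera(c),proj(c,g),10,.65)
    if h is not None:print(c,h,s,atz(c,*h,.065))
snap('side','s7.png',(310,150,450,270),5)
E
```

```text
[ 0.42066402 -0.19673681  0.065     ]
top [342.625  267.9375] (np.float64(18.75), np.float64(17.125)) [ 0.41683859 -0.19629217  0.065     ]
side [349.     235.1875] (np.float64(7.75), np.float64(6.875)) [ 0.42018285 -0.19652365  0.065     ]
```

View pics/s7.png

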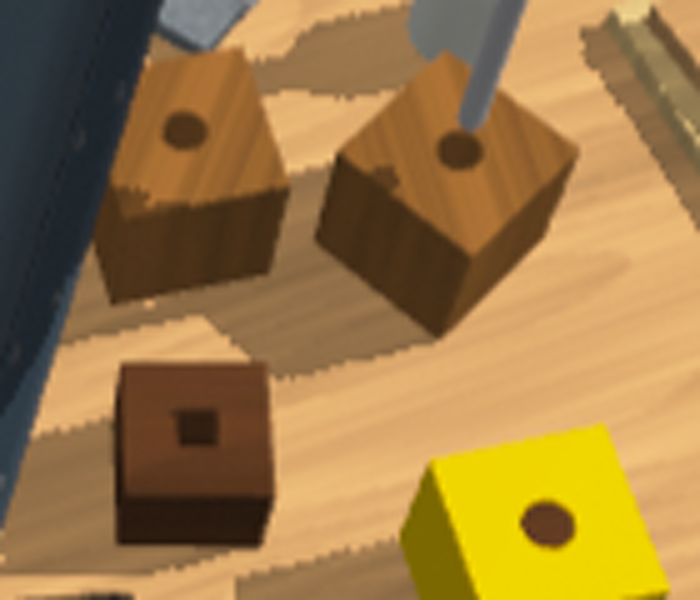

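The side crop shows the stand hole at (197,427), the free rod tip at about (475,113) and both bores clear. I'll go over the stand using the tip's measured offset.

```bash
python3 - <<'E'
from h import *
print(atz('side',404.5,172.1,.137))
E
python3 tip.py
python3 -m creep '[{"tx":15,"ty":0,"tz":0,"spin":0},{"tx":15,"ty":0,"tz":0,"spin":0},{"tx":15,"ty":0,"tz":0,"spin":0},{"tx":15,"ty":0,"tz":0,"spin":0},{"tx":15,"ty":0,"tz":0,"spin":0},{"tx":15,"ty":-1,"tz":0,"spin":0},{"tx":15,"ty":-1,"tz":0,"spin":0},{"tx":15,"ty":-1,"tz":0,"spin":0},{"tx":15,"ty":0,"tz":0,"spin":0},{"tx":15,"ty":0,"tz":0,"spin":0},{"tx":15,"ty":0,"tz":0,"spin":0},{"tx":10,"ty":0,"tz":0,"spin":0},{"tx":0,"ty":0,"tz":0,"spin":0},{"tx":0,"ty":0,"tz":0,"spin":0}]'; python3 tip.py
```

```text
[ 0.50361216 -0.37974219  0.137     ]
zdir [ 0.0067 -0.0139 -0.9999] tip pred [ 0.5061 -0.385   0.1337]
time_s: 23.9
tool_pos: [0.426, -0.211, 0.3243]
tcp_rot: [-3.129, -0.012, 1.962]
ft_force: [-0.4, 0.2, -0.6]
width: 0.0256
zdir [-0.0165  0.0066 -0.9998] tip pred [ 0.4225 -0.2096  0.1169]
```

```bash

python3 -m creep '[{"tx":3.5,"ty":1.5,"tz":5,"spin":0},{"tx":3,"ty":1,"tz":6,"spin":0},{"tx":0,"ty":0,"tz":6,"spin":0},{"tx":0,"ty":0,"tz":6,"spin":0},{"tx":0,"ty":0,"tz":6,"spin":0},{"tx":0,"ty":0,"tz":0,"spin":0},{"tx":0,"ty":0,"tz":0,"spin":0}]'; python3 tip.py; python3 - <<'E'
from h import *
snap('side','s8.png',(325,190,380,260),8)
E
```

```text
time_s: 24.48
tool_pos: [0.4269, -0.2063, 0.291]
tcp_rot: [-3.129, -0.011, 1.96]
ft_force: [-0.4, 0.0, -0.2]
width: 0.0263
zdir [-0.0162  0.0056 -0.9999] tip pred [ 0.4235 -0.2051  0.0835]
```

View pics/s8.png

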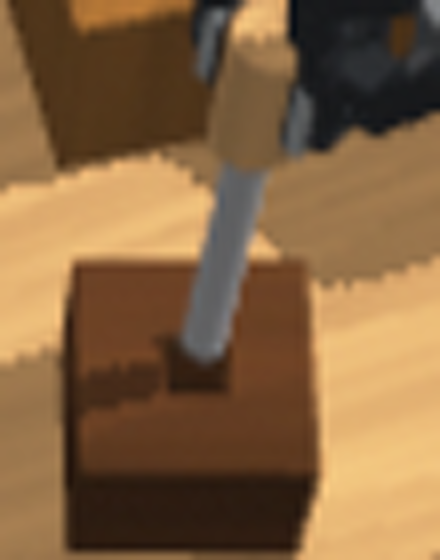

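The rod tip is at about (205,345) in the crop, and the hole centre is at about (197,365).

```bash
python3 - <<'E'
from h import *
p=atz('side',350.1,232.6,.083);h=atz('side',349,235.2,.065);d=(h-p)*1e3;y=1.96
print(p,h,'tx',d[0]*np.cos(y)+d[1]*np.sin(y),'ty',d[0]*np.sin(y)-d[1]*np.cos(y))
E
```

```text
[ 0.41841882 -0.19686201  0.083     ] [ 0.42015078 -0.19650944  0.065     ] tx -0.33099293941033575 ty 1.736208792563948
```

```bash

python3 -m creep '[{"tx":0,"ty":2,"tz":4,"spin":0},{"tx":0,"ty":0,"tz":5,"spin":0},{"tx":0,"ty":0,"tz":5,"spin":0},{"tx":0,"ty":0,"tz":5,"spin":0},{"tx":0,"ty":0,"tz":5,"spin":0},{"tx":0,"ty":0,"tz":4,"spin":0}]'; python3 tip.py
```

```text
time_s: 25.03
tool_pos: [0.4293, -0.2061, 0.2617]
tcp_rot: [-3.131, -0.008, 1.96]
ft_force: [-0.4, -0.0, -1.3]
width: 0.0257
zdir [-0.0132  0.0031 -0.9999] tip pred [ 0.4266 -0.2055  0.0542]
```

In the hole. Lowering to the floor.

```bash

python3 -m creep '[{"tx":0,"ty":-0.4,"tz":5,"spin":0},{"tx":0,"ty":-0.4,"tz":5,"spin":0},{"tx":0,"ty":-0.4,"tz":5,"spin":0},{"tx":0,"ty":-0.3,"tz":5,"spin":0}]'; python3 tip.py;python3 -m creep '[{"tx":0,"ty":-0.3,"tz":5,"spin":0},{"tx":0,"ty":-0.3,"tz":5,"spin":0},{"tx":0,"ty":0,"tz":5,"spin":0}]'; python3 tip.py
```

```text
time_s: 25.37
tool_pos: [0.4275, -0.2066, 0.2395]
tcp_rot: [-3.13, -0.008, 1.96]
ft_force: [-0.0, -0.8, -0.8]
width: 0.0257
zdir [-0.0133  0.0032 -0.9999] tip pred [ 0.4247 -0.206   0.032 ]
time_s: 25.62
tool_pos: [0.4266, -0.2069, 0.2228]
tcp_rot: [-3.13, -0.008, 1.96]
ft_force: [-1.0, -0.3, -0.9]
width: 0.026
zdir [-0.0134  0.0032 -0.9999] tip pred [ 0.4238 -0.2062  0.0153]
```

```bash

python3 -m creep '[{"tx":0,"ty":0,"tz":3,"spin":0},{"tx":0,"ty":0,"tz":2,"spin":0}]'; python3 -m creep '[{"tx":0,"ty":0,"tz":1,"spin":0}]'
```

```text
time_s: 25.78
tool_pos: [0.4264, -0.2069, 0.2167]
tcp_rot: [-3.13, -0.009, 1.96]
ft_force: [-0.4, -0.0, 22.7]
width: 0.0258
time_s: 25.87
tool_pos: [0.4268, -0.2074, 0.2166]
tcp_rot: [-3.13, -0.007, 1.96]
ft_force: [-2.1, 0.7, 19.9]
width: 0.0258
```

Rod back on the stand floor; this re-zeros the offset, giving depths of about 40 and 55 mm. Releasing and going to the 85 mm dowel at case y = −78.

```bash

python3 -m creep '[{"tx":0,"ty":0,"tz":-1,"spin":0},{"tx":0,"ty":0,"tz":0,"spin":0},{"tx":0,"ty":0,"tz":0,"spin":0},{"tx":0,"ty":0,"tz":-5,"spin":0},{"tx":0,"ty":0,"tz":-15,"spin":0},{"tx":0,"ty":0,"tz":-20,"spin":0},{"tx":0,"ty":0,"tz":-25,"spin":0},{"tx":0,"ty":0,"tz":-25,"spin":0},{"tx":0,"ty":0,"tz":0,"spin":0}]' 0.3; python3 w.py 506 149 300
```

```text
time_s: 26.62
tool_pos: [0.428, -0.2075, 0.3115]
tcp_rot: [-3.129, -0.01, 1.96]
ft_force: [-0.1, 0.0, 0.3]
width: 0.0596
case xy [-221.4 -385.5] world [ 428.  -207.5  311.5] yaw [-3.129 -0.01   1.96 ] want 1.923 w 59.6 F [-0.1  0.   0.3] t 26.6 j [-0.68  0.32  1.78 -0.01  1.06 -1.07]
tool shift mm: tx 300.1 ty 207.6 tz 11.5
```

```bash

python3 -m creep '[{"tx":16,"ty":11,"tz":0,"spin":0.02},{"tx":16,"ty":11,"tz":0,"spin":0.02},{"tx":16,"ty":11,"tz":0,"spin":0},{"tx":16,"ty":11,"tz":0,"spin":0},{"tx":16,"ty":11,"tz":0,"spin":0},{"tx":16,"ty":11,"tz":0,"spin":0},{"tx":16,"ty":11,"tz":0,"spin":0},{"tx":16,"ty":11,"tz":0,"spin":0},{"tx":16,"ty":11,"tz":0,"spin":0},{"tx":16,"ty":11,"tz":0,"spin":0},{"tx":16,"ty":11,"tz":0,"spin":0},{"tx":16,"ty":11,"tz":0,"spin":0},{"tx":16,"ty":11,"tz":0,"spin":0},{"tx":16,"ty":11,"tz":0,"spin":0},{"tx":16,"ty":11,"tz":0,"spin":0},{"tx":16,"ty":11,"tz":0,"spin":0},{"tx":0,"ty":0,"tz":0,"spin":0},{"tx":0,"ty":0,"tz":0,"spin":0}]'; python3 w.py 506 149 200; python3 tip.py
```

```text
time_s: 28.12
tool_pos: [0.5054, 0.1074, 0.3078]
tcp_rot: [-3.125, -0.008, 1.915]
ft_force: [0.1, 0.0, 0.3]
width: 0.0598
case xy [ -40.1 -116.6] world [505.4 107.4 307.8] yaw [-3.125 -0.008  1.915] want 1.923 w 59.8 F [0.1 0.  0.3] t 28.1 j [-0.01  0.38  1.69  0.    1.09 -0.35]
tool shift mm: tx 38.9 ty 14.6 tz 107.8
zdir [-0.0187  0.0018 -0.9998] tip pred [0.5015 0.1078 0.1003]
```

```bash

python3 -m creep '[{"tx":15,"ty":6,"tz":20,"spin":0},{"tx":14,"ty":5,"tz":20,"spin":0},{"tx":9,"ty":4,"tz":20,"spin":0},{"tx":0,"ty":0,"tz":20,"spin":0},{"tx":0,"ty":0,"tz":10,"spin":0},{"tx":0,"ty":0,"tz":0,"spin":0},{"tx":0,"ty":0,"tz":0,"spin":0}]'; python3 w.py 506 149 126; python3 tip.py
```

```text
time_s: 28.7
tool_pos: [0.5047, 0.1448, 0.2145]
tcp_rot: [-3.124, -0.005, 1.912]
ft_force: [-0.1, -0.2, 0.4]
width: 0.0599
case xy [-27.9 -81.3] world [504.7 144.8 214.5] yaw [-3.124 -0.005  1.912] want 1.923 w 59.9 F [-0.1 -0.2  0.4] t 28.7 j [ 0.07  0.53  1.76  0.    0.87 -0.27]
tool shift mm: tx 3.5 ty 2.7 tz 88.5
zdir [-0.0179 -0.0011 -0.9998] tip pred [0.5009 0.1446 0.0071]
```

```bash

python3 -m creep '[{"tx":2,"ty":2,"tz":10,"spin":0},{"tx":2,"ty":2,"tz":15,"spin":0},{"tx":0,"ty":0.5,"tz":20,"spin":0},{"tx":0,"ty":0.5,"tz":20,"spin":0},{"tx":0,"ty":0.5,"tz":15,"spin":0},{"tx":0,"ty":0,"tz":8,"spin":0},{"tx":0,"ty":0,"tz":0,"spin":0}]'; python3 w.py 506 149 126; python3 tip.py
```

```text
time_s: 29.28
tool_pos: [0.5127, 0.148, 0.127]
tcp_rot: [-3.139, -0.001, 1.907]
ft_force: [-0.2, 0.7, -0.6]
width: 0.0597
case xy [-19.2 -81.1] world [512.7 148.  127. ] yaw [-3.139e+00 -1.000e-03  1.907e+00] want 1.923 w 59.7 F [-0.2  0.7 -0.6] t 29.3 j [ 0.07  0.68  1.79 -0.    0.67 -0.26]
tool shift mm: tx 3.2 ty -6.0 tz 1.0
zdir [-2.9e-03 -4.0e-04 -1.0e+00] tip pred [ 0.5121  0.1479 -0.0805]
```

```bash

python3 -m creep '[{"tx":2.5,"ty":-5,"tz":0,"spin":0},{"tx":0,"ty":-1,"tz":1,"spin":0},{"tx":0,"ty":0,"tz":0,"spin":0}]'; python3 w.py 506 149 126; python3 -m creep '[{"tx":0,"ty":0,"tz":0,"spin":0},{"tx":0,"ty":0,"tz":0,"spin":0},{"tx":0,"ty":0,"tz":0,"spin":0},{"tx":0,"ty":0,"tz":0,"spin":0},{"tx":0,"ty":0,"tz":0,"spin":0}]' 1 40;python3 w.py 506 149 126
```

```text
time_s: 29.53
tool_pos: [0.5067, 0.1481, 0.1273]
tcp_rot: [-3.141, 0.0, 1.906]
ft_force: [0.4, -1.1, 0.2]
width: 0.0598
case xy [-24.8 -78.9] world [506.7 148.1 127.3] yaw [-3.141  0.     1.906] want 1.923 w 59.8 F [ 0.4 -1.1  0.2] t 29.5 j [ 0.07  0.68  1.81 -0.    0.65 -0.26]
tool shift mm: tx 1.1 ty -0.4 tz 1.3
time_s: 29.95
tool_pos: [0.508, 0.1484, 0.1303]
tcp_rot: [3.136, 0.002, 1.907]
ft_force: [0.3, -0.3, -1.1]
width: 0.0191
case xy [-23.6 -79.1] world [508.  148.4 130.3] yaw [3.136e+00 2.000e-03 1.907e+00] want 1.923 w 19.1 F [ 0.3 -0.3 -1.1] t 29.9 j [ 0.07  0.67  1.81 -0.    0.65 -0.26]
tool shift mm: tx 1.2 ty -1.6 tz 4.3
```

```bash

python3 -m creep '[{"tx":0,"ty":0,"tz":2,"spin":0},{"tx":0,"ty":0,"tz":2,"spin":0}]'; python3 -m creep '[{"tx":0,"ty":0,"tz":-10,"spin":0},{"tx":0,"ty":-0.5,"tz":-15,"spin":0},{"tx":0,"ty":-0.5,"tz":-18,"spin":0},{"tx":0,"ty":0,"tz":-18,"spin":0},{"tx":0,"ty":0,"tz":-18,"spin":0},{"tx":0,"ty":0,"tz":-18,"spin":0},{"tx":0,"ty":0,"tz":-18,"spin":0},{"tx":0,"ty":0,"tz":-18,"spin":0},{"tx":0,"ty":0,"tz":-15,"spin":0},{"tx":0,"ty":0,"tz":-10,"spin":0},{"tx":0,"ty":0,"tz":0,"spin":0}]'; python3 w.py 568 -251 290
```

```text
time_s: 30.12
tool_pos: [0.5085, 0.1484, 0.1295]
tcp_rot: [3.135, 0.002, 1.907]
ft_force: [-5.0, -0.6, 24.7]
width: 0.0189
time_s: 31.03
tool_pos: [0.505, 0.148, 0.2944]
tcp_rot: [3.138, 0.001, 1.907]
ft_force: [-0.2, 0.0, -0.9]
width: 0.019
case xy [-26.4 -78.5] world [505.  148.  294.4] yaw [3.138e+00 1.000e-03 1.907e+00] want 1.923 w 19.0 F [-0.2  0.  -0.9] t 31.0 j [ 0.07  0.41  1.69 -0.    1.04 -0.26]
tool shift mm: tx -397.4 ty -72.2 tz 4.4
```

```bash

python3 -m creep '[{"tx":-20,"ty":-4,"tz":0,"spin":0},{"tx":-20,"ty":-4,"tz":0,"spin":0},{"tx":-20,"ty":-4,"tz":0,"spin":0},{"tx":-20,"ty":-4,"tz":0,"spin":0},{"tx":-20,"ty":-4,"tz":0,"spin":0},{"tx":-20,"ty":-4,"tz":0,"spin":0},{"tx":-20,"ty":-4,"tz":0,"spin":0},{"tx":-20,"ty":-4,"tz":0,"spin":0},{"tx":-20,"ty":-4,"tz":0,"spin":0},{"tx":-20,"ty":-4,"tz":0,"spin":0},{"tx":-20,"ty":-4,"tz":0,"spin":0},{"tx":-20,"ty":-4,"tz":0,"spin":0},{"tx":-20,"ty":-4,"tz":0,"spin":0},{"tx":-20,"ty":-4,"tz":0,"spin":0},{"tx":-20,"ty":-4,"tz":0,"spin":0},{"tx":-20,"ty":-4,"tz":0,"spin":0},{"tx":-20,"ty":-4,"tz":0,"spin":0},{"tx":-10,"ty":0,"tz":0,"spin":0},{"tx":0,"ty":0,"tz":0,"spin":0},{"tx":0,"ty":0,"tz":0,"spin":0}]'; python3 w.py 568 -251 245;sed -i 's/tip pred.*$/tip pred %s'"'"'%(p+zd*float(sys.argv[1] if len(sys.argv)>1 else .2075)).round(4))/; s/^from h/import sys\nfrom h/' tip.py; python3 tip.py .1235; python3 - <<'E'
from bore import *
bores([[.568,-.251,.095],[.506,-.38,.095]])
E
```

```text
time_s: 32.7
tool_pos: [0.5515, -0.2185, 0.2741]
tcp_rot: [-3.126, -0.018, 1.909]
ft_force: [-0.1, 1.2, -1.3]
width: 0.0191
case xy [-109.3 -438.4] world [ 551.5 -218.5  274.1] yaw [-3.126 -0.018  1.909] want 1.923 w 19.1 F [-0.1  1.2 -1.3] t 32.7 j [-0.56  0.53  1.53 -0.    1.11 -0.9 ]
tool shift mm: tx -36.2 ty 4.8 tz 29.1
zdir [-0.0208  0.0113 -0.9997] tip pred [ 0.5489 -0.2171  0.1506]
top [365.9 202.4] [13.1 12.8] at z95 [ 0.5652 -0.2525]
side [346.4 175.8] [7.9 6.6] at z95 [ 0.5687 -0.2518]
  tri [ 0.5641 -0.2503  0.1024]
top [422.4 227.2] [9.  8.4] at z95 [ 0.5052 -0.3795]
side [401.6 179.8] [8.1 6.8] at z95 [ 0.5064 -0.3814]
  tri [ 0.504  -0.3785  0.1002]
```

```bash

python3 -m creep '[{"tx":-12,"ty":2,"tz":0,"spin":0},{"tx":-12,"ty":2,"tz":0,"spin":0},{"tx":-9,"ty":1.5,"tz":5,"spin":0},{"tx":-3,"ty":0,"tz":8,"spin":0},{"tx":0,"ty":0,"tz":8,"spin":0},{"tx":0,"ty":0,"tz":8,"spin":0},{"tx":0,"ty":0,"tz":0,"spin":0},{"tx":0,"ty":0,"tz":0,"spin":0}]'; python3 tip.py .1235
```

```text
time_s: 33.47
tool_pos: [0.5697, -0.2487, 0.2408]
tcp_rot: [-3.125, -0.02, 1.915]
ft_force: [-0.1, 0.6, -0.3]
width: 0.0184
zdir [-0.0223  0.0129 -0.9997] tip pred [ 0.567  -0.2471  0.1173]
```

```bash

python3 -m creep '[{"tx":-3,"ty":-0.5,"tz":4,"spin":0},{"tx":-0.5,"ty":0,"tz":4,"spin":0},{"tx":0,"ty":0,"tz":0,"spin":0},{"tx":0,"ty":0,"tz":0,"spin":0}]'; python3 tip.py .1235; python3 - <<'E'
from h import *
snap('side','s9.png',(310,140,380,215),8)
E
```

```text
time_s: 33.8
tool_pos: [0.5698, -0.2515, 0.2315]
tcp_rot: [-3.124, -0.021, 1.915]
ft_force: [0.1, -1.1, -0.4]
width: 0.0188
zdir [-0.0237  0.0139 -0.9996] tip pred [ 0.5668 -0.2498  0.108 ]
```

View pics/s9.png

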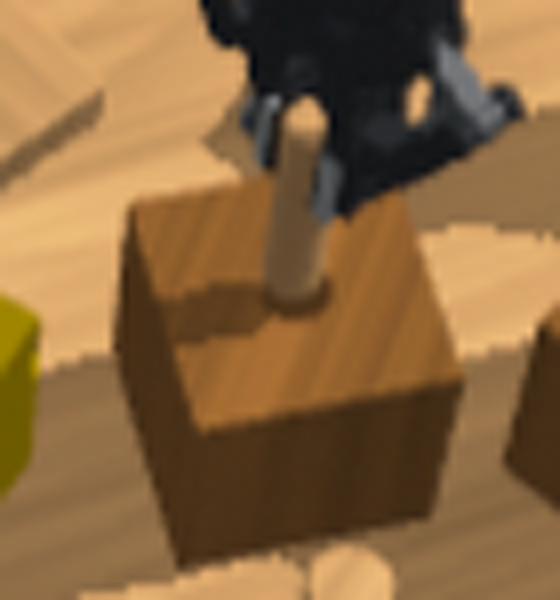

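The dowel foot centre is at about (293,279) in the crop, over the bore with its dark rim just showing below it.

```bash
python3 - <<'E'
from h import *
p=atz('side',346.1,174.4,.108);h=atz('side',346.4,175.8,.095);d=(h-p)*1e3;y=1.915
print(p,h,'tx',d[0]*np.cos(y)+d[1]*np.sin(y),'ty',d[0]*np.sin(y)-d[1]*np.cos(y))
E
```

```text
[ 0.56585557 -0.24834307  0.108     ] [ 0.56872118 -0.25174819  0.095     ] tx -4.172378526303815 ty 1.5484769381742862
```

```bash

python3 -m creep '[{"tx":-2.5,"ty":1.2,"tz":0,"spin":0},{"tx":-0.5,"ty":0.3,"tz":3,"spin":0},{"tx":0,"ty":0,"tz":3,"spin":0},{"tx":0,"ty":0,"tz":3,"spin":0},{"tx":0,"ty":0,"tz":3,"spin":0},{"tx":0,"ty":0,"tz":3,"spin":0}]'; python3 tip.py .1235
```

```text
time_s: 34.35
tool_pos: [0.5728, -0.2541, 0.2169]
tcp_rot: [-3.126, -0.018, 1.916]
ft_force: [-0.0, -0.1, -0.6]
width: 0.0189
zdir [-0.0205  0.0118 -0.9997] tip pred [ 0.5703 -0.2527  0.0935]
```

```bash

python3 -m creep '[{"tx":0.3,"ty":-0.8,"tz":2,"spin":0},{"tx":0.3,"ty":-0.5,"tz":2,"spin":0}]'; python3 tip.py .1235
```

```text
time_s: 34.52
tool_pos: [0.5711, -0.2538, 0.212]
tcp_rot: [-3.126, -0.019, 1.916]
ft_force: [-1.0, -0.3, 0.8]
width: 0.0189
zdir [-0.0213  0.0124 -0.9997] tip pred [ 0.5685 -0.2523  0.0885]
```

Entered the bore without force. Continuing down.

```bash

python3 -m creep '[{"tx":0.2,"ty":-0.3,"tz":4,"spin":0},{"tx":0.2,"ty":-0.3,"tz":4,"spin":0},{"tx":0.2,"ty":-0.3,"tz":4,"spin":0}]'; python3 tip.py .1235; python3 -m creep '[{"tx":0.2,"ty":-0.3,"tz":4,"spin":0},{"tx":0.2,"ty":-0.3,"tz":4,"spin":0},{"tx":0.2,"ty":-0.3,"tz":4,"spin":0}]'; python3 tip.py .1235
```

```text
time_s: 34.77
tool_pos: [0.5698, -0.2535, 0.1992]
tcp_rot: [-3.126, -0.018, 1.916]
ft_force: [0.4, 0.1, -0.0]
width: 0.0191
zdir [-0.0203  0.0117 -0.9997] tip pred [ 0.5673 -0.2521  0.0758]
time_s: 35.02
tool_pos: [0.5693, -0.2537, 0.1863]
tcp_rot: [-3.128, -0.016, 1.915]
ft_force: [1.5, -0.9, 0.6]
width: 0.0194
zdir [-0.0177  0.0102 -0.9998] tip pred [ 0.5671 -0.2524  0.0628]
```

```bash

python3 -m creep '[{"tx":0.2,"ty":-0.2,"tz":3,"spin":0},{"tx":0.2,"ty":-0.2,"tz":3,"spin":0}]'; python3 -m creep '[{"tx":0,"ty":0,"tz":2.5,"spin":0},{"tx":0,"ty":0,"tz":2,"spin":0}]'
```

```text
time_s: 35.18
tool_pos: [0.5691, -0.2536, 0.1796]
tcp_rot: [-3.129, -0.015, 1.915]
ft_force: [1.8, 0.8, 0.3]
width: 0.0189
time_s: 35.35
tool_pos: [0.5694, -0.2539, 0.1785]
tcp_rot: [-3.129, -0.014, 1.916]
ft_force: [-3.3, 1.6, 16.8]
width: 0.0189
```

Seated at bottom z = 55 mm. Release, rise, and go for the 99 mm dowel at case y = 26.

```bash

python3 -m creep '[{"tx":0,"ty":0,"tz":-1,"spin":0},{"tx":0,"ty":0,"tz":0,"spin":0},{"tx":0,"ty":0,"tz":0,"spin":0},{"tx":0,"ty":0,"tz":-5,"spin":0},{"tx":0,"ty":0,"tz":-15,"spin":0},{"tx":0,"ty":0,"tz":-25,"spin":0},{"tx":0,"ty":0,"tz":-30,"spin":0},{"tx":0,"ty":0,"tz":-30,"spin":0},{"tx":0,"ty":0,"tz":-15,"spin":0},{"tx":0,"ty":0,"tz":0,"spin":0}]' 0.3; python3 w.py 470 246.5 300
```

```text
time_s: 36.18
tool_pos: [0.5689, -0.2534, 0.301]
tcp_rot: [-3.12, -0.025, 1.916]
ft_force: [0.4, 0.2, -0.3]
width: 0.0601
case xy [-105.  -477.2] world [ 568.9 -253.4  301. ] yaw [-3.12  -0.025  1.916] want 1.923 w 60.1 F [ 0.4  0.2 -0.3] t 36.2 j [-0.6   0.54  1.42 -0.    1.21 -0.94]
tool shift mm: tx 503.9 ty 76.1 tz 1.0
```

```bash

python3 -m creep '[{"tx":25,"ty":4,"tz":0,"spin":0},{"tx":25,"ty":4,"tz":0,"spin":0},{"tx":25,"ty":4,"tz":0,"spin":0},{"tx":25,"ty":4,"tz":0,"spin":0},{"tx":25,"ty":4,"tz":0,"spin":0},{"tx":25,"ty":4,"tz":0,"spin":0},{"tx":25,"ty":4,"tz":0,"spin":0},{"tx":25,"ty":4,"tz":0,"spin":0},{"tx":25,"ty":4,"tz":0,"spin":0},{"tx":25,"ty":4,"tz":0,"spin":0},{"tx":25,"ty":4,"tz":0,"spin":0},{"tx":25,"ty":4,"tz":0,"spin":0},{"tx":25,"ty":4,"tz":0,"spin":0},{"tx":25,"ty":4,"tz":0,"spin":0},{"tx":25,"ty":4,"tz":0,"spin":0},{"tx":25,"ty":4,"tz":0,"spin":0},{"tx":25,"ty":4,"tz":0,"spin":0},{"tx":25,"ty":4,"tz":0,"spin":0},{"tx":0,"ty":0,"tz":0,"spin":0},{"tx":0,"ty":0,"tz":0,"spin":0}]'; python3 w.py 470 246.5 200; python3 tip.py .054
```

```text
time_s: 37.85
tool_pos: [0.47, 0.2135, 0.2903]
tcp_rot: [-3.087, -0.038, 1.909]
ft_force: [0.8, 0.2, -0.2]
width: 0.06
case xy [-36.7  -4.9] world [470.  213.5 290.3] yaw [-3.087 -0.038  1.909] want 1.923 w 60.0 F [ 0.8  0.2 -0.2] t 37.9 j [ 0.2   0.42  1.69  0.03  1.09 -0.16]
tool shift mm: tx 31.1 ty 11.0 tz 90.3
zdir [-0.0641  0.0177 -0.9978] tip pred [0.4666 0.2144 0.2364]
```

```bash

python3 -m creep '[{"tx":5,"ty":2,"tz":4,"spin":0},{"tx":5,"ty":2,"tz":4,"spin":0},{"tx":5,"ty":2,"tz":4,"spin":0},{"tx":5,"ty":2,"tz":4,"spin":0},{"tx":4,"ty":2,"tz":4,"spin":0},{"tx":4,"ty":2,"tz":4,"spin":0},{"tx":3,"ty":1,"tz":4,"spin":0},{"tx":0,"ty":0,"tz":4,"spin":0},{"tx":0,"ty":0,"tz":4,"spin":0},{"tx":0,"ty":0,"tz":4,"spin":0},{"tx":0,"ty":0,"tz":4,"spin":0},{"tx":0,"ty":0,"tz":4,"spin":0},{"tx":0,"ty":0,"tz":4,"spin":0},{"tx":0,"ty":0,"tz":4,"spin":0}]'; python3 w.py 470 246.5 200; python3 tip.py .054;python3 -m creep '[{"tx":0,"ty":0,"tz":0,"spin":0},{"tx":0,"ty":0,"tz":0,"spin":0},{"tx":0,"ty":0,"tz":0,"spin":0},{"tx":0,"ty":0,"tz":0,"spin":0},{"tx":0,"ty":0,"tz":0,"spin":0},{"tx":0,"ty":0,"tz":0,"spin":0},{"tx":0,"ty":0,"tz":0,"spin":0},{"tx":0,"ty":0,"tz":0,"spin":0}]'; python3 w.py 470 246.5 200
```

```text
time_s: 39.02
tool_pos: [0.4687, 0.2475, 0.2269]
tcp_rot: [-3.083, -0.037, 1.904]
ft_force: [0.3, 0.4, 0.3]
width: 0.0596
case xy [-26.2  27.4] world [468.7 247.5 226.9] yaw [-3.083 -0.037  1.904] want 1.923 w 59.6 F [0.3 0.4 0.3] t 39.0 j [ 0.26  0.52  1.72  0.04  0.96 -0.1 ]
tool shift mm: tx -1.3 ty 0.9 tz 26.9
zdir [-0.0675  0.016  -0.9976] tip pred [0.4651 0.2483 0.173 ]
time_s: 39.68
tool_pos: [0.4688, 0.2472, 0.2266]
tcp_rot: [-3.083, -0.037, 1.903]
ft_force: [0.6, 0.0, 0.3]
width: 0.0596
case xy [-26.2  27.2] world [468.8 247.2 226.6] yaw [-3.083 -0.037  1.903] want 1.923 w 59.6 F [0.6 0.  0.3] t 39.7 j [ 0.26  0.52  1.72  0.04  0.96 -0.1 ]
tool shift mm: tx -1.1 ty 0.9 tz 26.6
```

```bash

python3 -m creep '[{"tx":0,"ty":0,"tz":-8,"spin":0},{"tx":0,"ty":0,"tz":-8,"spin":0},{"tx":0,"ty":0,"tz":-8,"spin":0},{"tx":0,"ty":0,"tz":-8,"spin":0},{"tx":0,"ty":0,"tz":-8,"spin":0},{"tx":0,"ty":0,"tz":-8,"spin":0},{"tx":0,"ty":0,"tz":-8,"spin":0},{"tx":0,"ty":0,"tz":-8,"spin":0},{"tx":0,"ty":0,"tz":-8,"spin":0},{"tx":0,"ty":0,"tz":-8,"spin":0},{"tx":0,"ty":0,"tz":-8,"spin":0},{"tx":0,"ty":0,"tz":0,"spin":0}]'; python3 -m creep '[{"tx":0,"ty":0,"tz":35,"spin":0},{"tx":0,"ty":0,"tz":35,"spin":0},{"tx":0,"ty":0,"tz":0,"spin":0},{"tx":0,"ty":0,"tz":0,"spin":0}]'; python3 w.py 470 246.5 200
```

```text
time_s: 40.68
tool_pos: [0.4759, 0.2458, 0.3263]
tcp_rot: [-3.088, -0.037, 1.904]
ft_force: [-0.1, -0.2, 0.1]
width: 0.0597
time_s: 41.02
tool_pos: [0.4741, 0.2478, 0.2581]
tcp_rot: [-3.097, -0.036, 1.904]
ft_force: [0.6, -0.5, -1.0]
width: 0.0598
case xy [-21.   25.9] world [474.1 247.8 258.1] yaw [-3.097 -0.036  1.904] want 1.923 w 59.8 F [ 0.6 -0.5 -1. ] t 41.0 j [ 0.26  0.48  1.68  0.04  1.02 -0.1 ]
tool shift mm: tx 0.2 ty -4.3 tz 58.1
```

```bash

python3 -m creep '[{"tx":0,"ty":0,"tz":-8,"spin":0},{"tx":0,"ty":0,"tz":-8,"spin":0},{"tx":0,"ty":0,"tz":-8,"spin":0},{"tx":0,"ty":0,"tz":-8,"spin":0},{"tx":0,"ty":0,"tz":-8,"spin":0},{"tx":0,"ty":0,"tz":-8,"spin":0},{"tx":0,"ty":0,"tz":-8,"spin":0},{"tx":0,"ty":0,"tz":-8,"spin":0},{"tx":0,"ty":0,"tz":-8,"spin":0},{"tx":0,"ty":0,"tz":-8,"spin":0},{"tx":0,"ty":0,"tz":40,"spin":0},{"tx":0,"ty":0,"tz":40,"spin":0},{"tx":0,"ty":0,"tz":0,"spin":0}]'; python3 -m creep '[{"tx":0,"ty":-4,"tz":-8,"spin":0},{"tx":0,"ty":0,"tz":-8,"spin":0},{"tx":0,"ty":0,"tz":-8,"spin":0},{"tx":0,"ty":0,"tz":-8,"spin":0},{"tx":0,"ty":0,"tz":-8,"spin":0},{"tx":0,"ty":0,"tz":-8,"spin":0},{"tx":0,"ty":0,"tz":-8,"spin":0},{"tx":0,"ty":0,"tz":-8,"spin":0},{"tx":0,"ty":0,"tz":-8,"spin":0},{"tx":0,"ty":0,"tz":-8,"spin":0},{"tx":0,"ty":0,"tz":40,"spin":0},{"tx":0,"ty":0,"tz":40,"spin":0},{"tx":0,"ty":0,"tz":0,"spin":0},{"tx":0,"ty":0,"tz":0,"spin":0}]'; python3 w.py 470 246.5 200
```

```text
time_s: 42.1
tool_pos: [0.4817, 0.2494, 0.2791]
tcp_rot: [-3.124, -0.034, 1.905]
ft_force: [-0.7, -0.2, -0.7]
width: 0.0599
time_s: 43.27
tool_pos: [0.4851, 0.2496, 0.3023]
tcp_rot: [3.133, -0.032, 1.906]
ft_force: [0.4, 0.5, -0.2]
width: 0.0599
case xy [-10.1  23.8] world [485.1 249.6 302.3] yaw [ 3.133 -0.032  1.906] want 1.923 w 59.9 F [ 0.4  0.5 -0.2] t 43.3 j [ 0.26  0.42  1.64  0.04  1.08 -0.1 ]
tool shift mm: tx 2.0 ty -15.3 tz 102.3
```

```bash

python3 -m creep '[{"tx":0,"ty":-4,"tz":5,"spin":0},{"tx":0,"ty":-4,"tz":8,"spin":0},{"tx":0,"ty":-4,"tz":8,"spin":0},{"tx":0,"ty":-3,"tz":8,"spin":0},{"tx":-0.5,"ty":0,"tz":10,"spin":0},{"tx":-0.5,"ty":0,"tz":10,"spin":0},{"tx":-0.5,"ty":0,"tz":10,"spin":0},{"tx":-0.5,"ty":0,"tz":10,"spin":0},{"tx":-0.5,"ty":0,"tz":10,"spin":0},{"tx":-0.5,"ty":0,"tz":10,"spin":0},{"tx":0,"ty":0,"tz":0,"spin":0}]'; python3 w.py 470 246.5 140
```

```text
time_s: 44.18
tool_pos: [0.472, 0.2448, 0.2146]
tcp_rot: [3.121, -0.031, 1.907]
ft_force: [-0.1, -0.4, 0.5]
width: 0.0597
case xy [-24.   23.8] world [472.  244.8 214.6] yaw [ 3.121 -0.031  1.907] want 1.923 w 59.7 F [-0.1 -0.4  0.5] t 44.2 j [ 0.25  0.53  1.77  0.04  0.83 -0.11]
tool shift mm: tx 2.2 ty -1.4 tz 74.6
```

```bash

python3 -m creep '[{"tx":-0.5,"ty":-0.5,"tz":8,"spin":0},{"tx":-0.5,"ty":-0.5,"tz":8,"spin":0},{"tx":-0.5,"ty":-0.5,"tz":8,"spin":0},{"tx":-0.2,"ty":-0.5,"tz":8,"spin":0},{"tx":0,"ty":-0.5,"tz":8,"spin":0},{"tx":0,"ty":-0.5,"tz":8,"spin":0},{"tx":0,"ty":-0.5,"tz":8,"spin":0},{"tx":0,"ty":-0.5,"tz":8,"spin":0},{"tx":0,"ty":-0.5,"tz":8,"spin":0},{"tx":0,"ty":0,"tz":0,"spin":0}]'; python3 w.py 470 246.5 140
```

```text
time_s: 45.02
tool_pos: [0.4694, 0.2445, 0.1363]
tcp_rot: [3.118, -0.031, 1.907]
ft_force: [-0.9, -0.6, 0.2]
width: 0.0597
case xy [-26.6  24.4] world [469.4 244.5 136.3] yaw [ 3.118 -0.031  1.907] want 1.923 w 59.7 F [-0.9 -0.6  0.2] t 45.0 j [ 0.25  0.66  1.82  0.05  0.64 -0.12]
tool shift mm: tx 1.7 ty 1.3 tz -3.7
```

```bash

python3 -m creep '[{"tx":0,"ty":0,"tz":-6,"spin":0},{"tx":0,"ty":0,"tz":0,"spin":0},{"tx":0,"ty":0,"tz":0,"spin":0},{"tx":0,"ty":0,"tz":0,"spin":0},{"tx":0,"ty":0,"tz":0,"spin":0},{"tx":0,"ty":0,"tz":0,"spin":0},{"tx":0,"ty":0,"tz":0,"spin":0}]' 1 40; python3 w.py;python3 -m creep '[{"tx":0,"ty":0,"tz":2,"spin":0},{"tx":0,"ty":0,"tz":2,"spin":0}]'
```

```text
time_s: 45.6
tool_pos: [0.4701, 0.2445, 0.1439]
tcp_rot: [3.115, -0.03, 1.907]
ft_force: [0.0, 0.0, -0.4]
width: 0.0187
case xy [-26.   24.2] world [470.1 244.5 143.9] yaw [ 3.115 -0.03   1.907] want 1.923 w 18.7 F [ 0.   0.  -0.4] t 45.6 j [ 0.25  0.65  1.82  0.05  0.66 -0.12]
time_s: 45.77
tool_pos: [0.4707, 0.2449, 0.1421]
tcp_rot: [3.113, -0.03, 1.907]
ft_force: [-4.8, -2.0, 31.6]
width: 0.0188
```

```bash

python3 -m creep '[{"tx":0,"ty":0,"tz":-6,"spin":0},{"tx":0,"ty":0,"tz":-10,"spin":0},{"tx":0,"ty":0,"tz":-10,"spin":0},{"tx":0,"ty":0,"tz":-10,"spin":0},{"tx":0,"ty":0,"tz":-10,"spin":0},{"tx":0,"ty":0,"tz":-10,"spin":0},{"tx":0,"ty":0,"tz":-10,"spin":0},{"tx":0,"ty":0,"tz":-10,"spin":0},{"tx":0,"ty":0,"tz":-10,"spin":0},{"tx":0,"ty":0,"tz":-10,"spin":0},{"tx":0,"ty":0,"tz":-10,"spin":0},{"tx":0,"ty":0,"tz":-10,"spin":0},{"tx":0,"ty":0,"tz":-10,"spin":0},{"tx":0,"ty":0,"tz":-10,"spin":0},{"tx":0,"ty":0,"tz":-10,"spin":0},{"tx":0,"ty":0,"tz":-10,"spin":0},{"tx":0,"ty":0,"tz":-5,"spin":0},{"tx":0,"ty":0,"tz":0,"spin":0}]'; python3 w.py 506 -380 300
```

```text
time_s: 47.27
tool_pos: [0.4657, 0.2375, 0.3223]
tcp_rot: [3.107, -0.029, 1.907]
ft_force: [0.1, 0.2, 0.2]
width: 0.0189
case xy [-32.4  19.2] world [465.7 237.5 322.3] yaw [ 3.107 -0.029  1.907] want 1.923 w 18.9 F [0.1 0.2 0.2] t 47.3 j [ 0.24  0.36  1.69  0.04  1.07 -0.11]
tool shift mm: tx -596.2 ty -165.9 tz 22.3
```

```bash

python3 -m creep '[{"tx":-15,"ty":-4,"tz":0,"spin":0},{"tx":-15,"ty":-4,"tz":0,"spin":0},{"tx":-15,"ty":-4,"tz":0,"spin":0},{"tx":-15,"ty":-4,"tz":0,"spin":0},{"tx":-15,"ty":-4,"tz":0,"spin":0},{"tx":-15,"ty":-4,"tz":0,"spin":0},{"tx":-15,"ty":-4,"tz":0,"spin":0},{"tx":-15,"ty":-4,"tz":0,"spin":0},{"tx":-15,"ty":-4,"tz":0,"spin":0},{"tx":-15,"ty":-4,"tz":0,"spin":0},{"tx":-15,"ty":-4,"tz":0,"spin":0},{"tx":-15,"ty":-4,"tz":0,"spin":0},{"tx":-15,"ty":-4,"tz":0,"spin":0},{"tx":-15,"ty":-4,"tz":0,"spin":0},{"tx":-15,"ty":-4,"tz":0,"spin":0},{"tx":-15,"ty":-4,"tz":0,"spin":0},{"tx":-15,"ty":-4,"tz":0,"spin":0},{"tx":-15,"ty":-4,"tz":0,"spin":0},{"tx":-15,"ty":-4,"tz":0,"spin":0},{"tx":-15,"ty":-4,"tz":0,"spin":0}]'; python3 w.py 506 -380 300
```

```text
time_s: 48.93
tool_pos: [0.4833, -0.0826, 0.3043]
tcp_rot: [3.119, -0.038, 1.913]
ft_force: [0.9, 0.7, -0.8]
width: 0.019
case xy [-126.4 -287.4] world [483.3 -82.6 304.3] yaw [ 3.119 -0.038  1.913] want 1.923 w 19.0 F [ 0.9  0.7 -0.8] t 48.9 j [-0.42  0.35  1.76  0.05  1.04 -0.78]
tool shift mm: tx -287.8 ty -78.3 tz 4.3
```

```bash

python3 -m creep '[{"tx":-15,"ty":-4,"tz":0,"spin":0},{"tx":-15,"ty":-4,"tz":0,"spin":0},{"tx":-15,"ty":-4,"tz":0,"spin":0},{"tx":-15,"ty":-4,"tz":0,"spin":0},{"tx":-15,"ty":-4,"tz":0,"spin":0},{"tx":-15,"ty":-4,"tz":0,"spin":0},{"tx":-15,"ty":-4,"tz":0,"spin":0},{"tx":-15,"ty":-4,"tz":0,"spin":0},{"tx":-15,"ty":-4,"tz":0,"spin":0},{"tx":-15,"ty":-4,"tz":0,"spin":0},{"tx":-15,"ty":-4,"tz":0,"spin":0},{"tx":-15,"ty":-4,"tz":0,"spin":0},{"tx":-15,"ty":-4,"tz":0,"spin":0},{"tx":-12,"ty":-4,"tz":0,"spin":0},{"tx":-12,"ty":-4,"tz":0,"spin":0},{"tx":-12,"ty":-4,"tz":0,"spin":0},{"tx":-12,"ty":-4,"tz":0,"spin":0},{"tx":-10,"ty":-4,"tz":0,"spin":0},{"tx":0,"ty":0,"tz":0,"spin":0},{"tx":0,"ty":0,"tz":0,"spin":0}]'; python3 w.py 506 -380 300;python3 tip.py .1361; python3 - <<'E'
from bore import *
bores([[.506,-.38,.095]])
E
```

```text
time_s: 50.6
tool_pos: [0.4973, -0.3688, 0.2863]
tcp_rot: [3.125, -0.045, 1.908]
ft_force: [0.4, -0.0, -0.3]
width: 0.0187
case xy [-212.  -560.8] world [ 497.3 -368.8  286.3] yaw [ 3.125 -0.045  1.908] want 1.923 w 18.7 F [ 0.4 -0.  -0.3] t 50.6 j [-0.83  0.55  1.45  0.04  1.18 -1.18]
tool shift mm: tx -13.4 ty 4.5 tz -13.7
zdir [ 0.0013  0.0478 -0.9989] tip pred [ 0.4975 -0.3623  0.1504]
side [401.6 179.6] [8.1 7.1] at z95 [ 0.5069 -0.3816]
  tri None
```

```bash

python3 -m creep '[{"tx":-6,"ty":1,"tz":0,"spin":0},{"tx":-6,"ty":1,"tz":4,"spin":0},{"tx":-5,"ty":0.5,"tz":6,"spin":0},{"tx":-1,"ty":0,"tz":6,"spin":0},{"tx":-0.5,"ty":0,"tz":6,"spin":0},{"tx":-0.5,"ty":0,"tz":6,"spin":0},{"tx":0,"ty":0,"tz":6,"spin":0},{"tx":0,"ty":0,"tz":0,"spin":0},{"tx":0,"ty":0,"tz":0,"spin":0}]'; python3 tip.py .1361; python3 tip.py .054; python3 - <<'E'
from h import *
snap('side','s10.png',(365,140,435,215),8)
E
```

```text
time_s: 51.45
tool_pos: [0.5072, -0.3814, 0.247]
tcp_rot: [3.126, -0.048, 1.913]
ft_force: [-1.2, 0.2, 0.6]
width: 0.0191
zdir [-0.0011  0.051  -0.9987] tip pred [ 0.5071 -0.3744  0.111 ]
zdir [-0.0011  0.051  -0.9987] tip pred [ 0.5072 -0.3786  0.193 ]
```

View pics/s10.png

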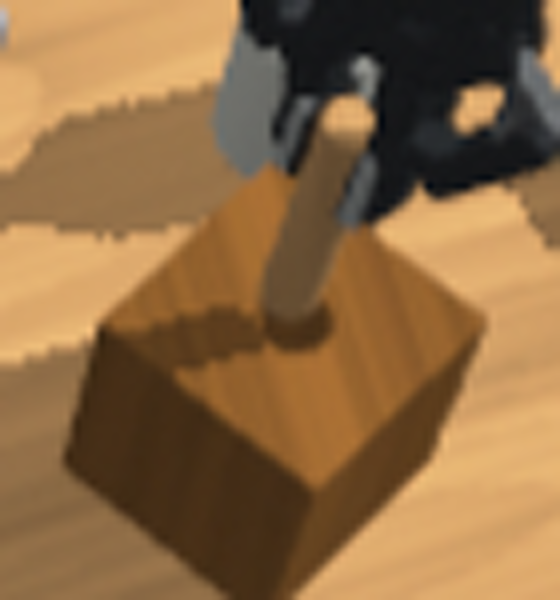

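The dowel foot is at about (291,294) in the crop, and the bore's lower right edge shows at (300,340).

```bash
python3 - <<'E'
from h import *
p=atz('side',400.9,176.25,.111);h=atz('side',401.6,179.7,.095);d=(h-p)*1e3;y=1.913
print(p,h,'tx',d[0]*np.cos(y)+d[1]*np.sin(y),'ty',d[0]*np.sin(y)-d[1]*np.cos(y))
E
```

```text
[ 0.50869603 -0.37736956  0.111     ] [ 0.50650282 -0.3815141   0.095     ] tx -3.1682722684122098 ty -3.456795249253415
```

```bash

python3 -m creep '[{"tx":-2,"ty":-2,"tz":0,"spin":0},{"tx":-1.2,"ty":-1.5,"tz":3,"spin":0},{"tx":-0.2,"ty":-0.3,"tz":3,"spin":0},{"tx":-0.2,"ty":-0.3,"tz":3,"spin":0},{"tx":-0.2,"ty":-0.3,"tz":3,"spin":0}]'; python3 tip.py .1361; python3 tip.py .054
```

```text
time_s: 51.92
tool_pos: [0.5045, -0.3868, 0.2356]
tcp_rot: [3.124, -0.045, 1.913]
ft_force: [0.4, -1.2, 0.3]
width: 0.019
zdir [ 0.0012  0.0484 -0.9988] tip pred [ 0.5046 -0.3802  0.0997]
zdir [ 0.0012  0.0484 -0.9988] tip pred [ 0.5045 -0.3842  0.1817]
```

```bash

python3 -m creep '[{"tx":1,"ty":0.7,"tz":2,"spin":0},{"tx":0,"ty":0,"tz":2,"spin":0},{"tx":0,"ty":-0.2,"tz":2,"spin":0}]'; python3 tip.py .1361;python3 -m creep '[{"tx":-0.1,"ty":-0.2,"tz":2,"spin":0},{"tx":-0.1,"ty":-0.2,"tz":2,"spin":0}]'; python3 tip.py .1361
```

```text
time_s: 52.17
tool_pos: [0.5044, -0.3853, 0.2287]
tcp_rot: [3.124, -0.046, 1.913]
ft_force: [-0.2, -0.5, -0.0]
width: 0.0189
zdir [ 9.000e-04  4.880e-02 -9.988e-01] tip pred [ 0.5045 -0.3787  0.0928]
time_s: 52.33
tool_pos: [0.5041, -0.3852, 0.2242]
tcp_rot: [3.124, -0.046, 1.913]
ft_force: [-0.1, 0.2, -1.2]
width: 0.0188
zdir [ 8.000e-04  4.890e-02 -9.988e-01] tip pred [ 0.5042 -0.3786  0.0883]
```

In. Continuing straight down.

```bash

python3 -m creep '[{"tx":-0.2,"ty":-0.1,"tz":4,"spin":0},{"tx":-0.2,"ty":-0.1,"tz":4,"spin":0},{"tx":-0.2,"ty":-0.1,"tz":4,"spin":0}]'; python3 -m creep '[{"tx":-0.2,"ty":0,"tz":4,"spin":0},{"tx":-0.2,"ty":0,"tz":4,"spin":0},{"tx":-0.2,"ty":0,"tz":4,"spin":0}]'; python3 -m creep '[{"tx":-0.2,"ty":0,"tz":4,"spin":0},{"tx":-0.2,"ty":0,"tz":4,"spin":0},{"tx":-0.2,"ty":0,"tz":4,"spin":0}]'; python3 tip.py .1361
```

```text
time_s: 52.58
tool_pos: [0.5043, -0.3855, 0.2116]
tcp_rot: [3.124, -0.045, 1.913]
ft_force: [0.0, -0.8, -0.6]
width: 0.0184
time_s: 52.83
tool_pos: [0.5044, -0.3855, 0.198]
tcp_rot: [3.124, -0.045, 1.913]
ft_force: [-0.8, 0.7, -0.6]
width: 0.0187
time_s: 53.08
tool_pos: [0.5047, -0.3854, 0.1844]
tcp_rot: [3.124, -0.045, 1.913]
ft_force: [-0.4, 0.2, 0.5]
width: 0.0188
zdir [ 0.0011  0.0486 -0.9988] tip pred [ 0.5048 -0.3788  0.0485]
```

```bash

python3 -m creep '[{"tx":-0.2,"ty":0,"tz":3,"spin":0},{"tx":-0.2,"ty":0,"tz":3,"spin":0}]'; python3 -m creep '[{"tx":0,"ty":0,"tz":2.5,"spin":0},{"tx":0,"ty":0,"tz":2,"spin":0}]'
```

```text
time_s: 53.25
tool_pos: [0.5047, -0.3854, 0.1773]
tcp_rot: [3.125, -0.046, 1.913]
ft_force: [0.1, 0.1, -0.6]
width: 0.0188
time_s: 53.42
tool_pos: [0.505, -0.3857, 0.176]
tcp_rot: [3.125, -0.045, 1.913]
ft_force: [-3.2, 2.1, 16.6]
width: 0.019
```

Seated at bottom z ≈ 40 mm. Release, rise, and move clear for the final check.

```bash

python3 -m creep '[{"tx":0,"ty":0,"tz":-1,"spin":0},{"tx":0,"ty":0,"tz":0,"spin":0},{"tx":0,"ty":0,"tz":0,"spin":0},{"tx":0,"ty":0,"tz":-5,"spin":0},{"tx":0,"ty":0,"tz":-12,"spin":0},{"tx":0,"ty":0,"tz":-20,"spin":0},{"tx":0,"ty":0,"tz":-25,"spin":0},{"tx":0,"ty":0,"tz":-30,"spin":0},{"tx":0,"ty":0,"tz":-30,"spin":0},{"tx":0,"ty":0,"tz":-30,"spin":0},{"tx":0,"ty":0,"tz":0,"spin":0}]' 0.3; python3 -m creep '[{"tx":20,"ty":5,"tz":0,"spin":0},{"tx":20,"ty":5,"tz":0,"spin":0},{"tx":20,"ty":5,"tz":0,"spin":0},{"tx":20,"ty":5,"tz":0,"spin":0},{"tx":20,"ty":5,"tz":0,"spin":0},{"tx":20,"ty":5,"tz":0,"spin":0},{"tx":20,"ty":5,"tz":0,"spin":0},{"tx":20,"ty":5,"tz":0,"spin":0},{"tx":20,"ty":5,"tz":0,"spin":0},{"tx":20,"ty":5,"tz":0,"spin":0},{"tx":20,"ty":5,"tz":0,"spin":0},{"tx":20,"ty":5,"tz":0,"spin":0},{"tx":20,"ty":5,"tz":0,"spin":0},{"tx":20,"ty":5,"tz":0,"spin":0},{"tx":20,"ty":5,"tz":0,"spin":0},{"tx":20,"ty":5,"tz":0,"spin":0},{"tx":20,"ty":5,"tz":0,"spin":0},{"tx":0,"ty":0,"tz":0,"spin":0}]';  python3 - <<'E'
from h import *
snap('side','s11.png',None,10/7)
E
```

```text
time_s: 54.33
tool_pos: [0.5046, -0.3932, 0.3381]
tcp_rot: [3.126, -0.048, 1.913]
ft_force: [0.1, 0.2, 1.4]
width: 0.0596
time_s: 55.83
tool_pos: [0.4674, -0.0313, 0.3655]
tcp_rot: [3.115, -0.029, 1.908]
ft_force: [-0.1, -0.0, 0.1]
width: 0.0596
```

View pics/s11.png

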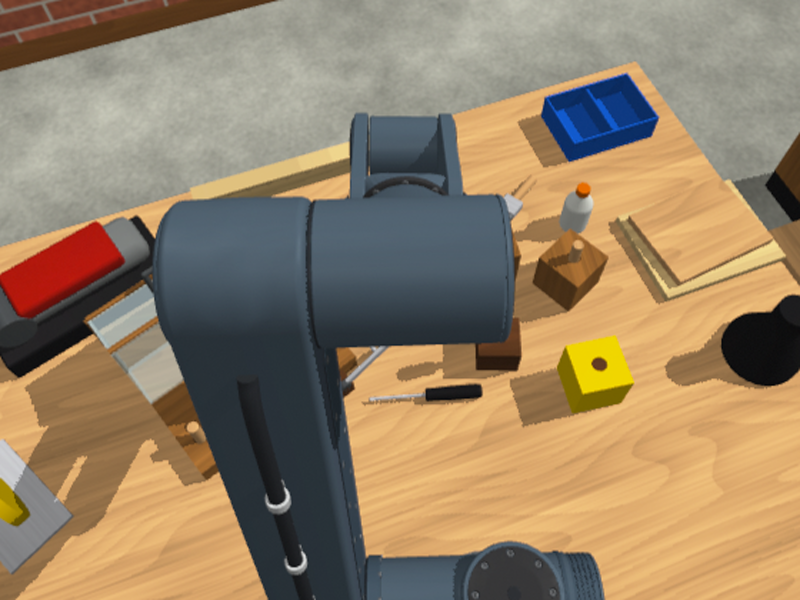

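The right block has its dowel, but the arm hides the left block and the stand. I'll move farther left and take one last view.

```bash

python3 -m creep '[{"tx":15,"ty":-3,"tz":0,"spin":0},{"tx":20,"ty":-3,"tz":0,"spin":0},{"tx":20,"ty":-3,"tz":0,"spin":0},{"tx":20,"ty":-3,"tz":0,"spin":0},{"tx":20,"ty":-3,"tz":0,"spin":0},{"tx":20,"ty":-3,"tz":0,"spin":0},{"tx":20,"ty":-3,"tz":0,"spin":0},{"tx":20,"ty":-3,"tz":0,"spin":0},{"tx":20,"ty":-3,"tz":0,"spin":0},{"tx":15,"ty":0,"tz":0,"spin":0},{"tx":0,"ty":0,"tz":0,"spin":0},{"tx":0,"ty":0,"tz":0,"spin":0}]'; python3 w.py;  python3 - <<'E'
from h import *
A=read_camera('side')[:,:,::-1];B=read_camera('top')[:,:,::-1]
f=lambda i,x0,y0,x1,y1,w,h:cv2.resize(i[y0:y1,x0:x1],(w,h),interpolation=cv2.INTER_CUBIC)
cv2.imwrite('pics/f.png',np.vstack([np.hstack([f(A,300,140,440,270,400,370),f(B,310,160,450,290,400,370)]),np.hstack([f(A,0,120,560,420,400,214),f(B,0,60,560,360,400,214)])]))
E
```

```text
time_s: 56.88
tool_pos: [0.3831, 0.1337, 0.3725]
tcp_rot: [3.105, -0.014, 1.899]
ft_force: [0.9, -0.4, -0.0]
width: 0.0601
case xy [-145.8  -49.8] world [383.1 133.7 372.5] yaw [ 3.105 -0.014  1.899] want 1.923 w 60.1 F [ 0.9 -0.4 -0. ] t 56.9 j [ 0.05  0.12  1.87  0.03  1.13 -0.29]
```

View pics/f.png

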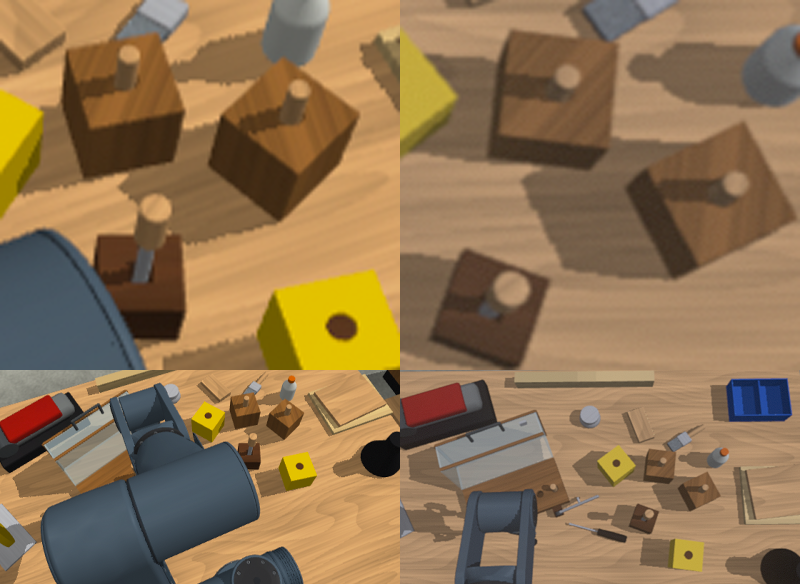

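Both dowels stand in their bores, the rod is in its stand, the hood is open and the bystanders have not moved. Handing in.

```bash
python3 -c "
from bench import arm
print(arm.job_done())"
```

```text
the job is handed in; nothing more can be done
None
```

I finished the job and handed it in at about 57 s of the 210 s allowed.

- **Latch and hood:** I swung the lever well past its release angle and turned the hood back to its end stop. It has stayed open since.
- **Blocks:** Two brown blocks were there. I probed the left one first, then the right, and left the yellow look-alikes alone.

| Block | Bore depth | Dowel fitted | Stands above block |
|---|---|---|---|
| Left | about 40 mm | 85 mm | about 45 mm |
| Right | about 55 mm | 99 mm | about 44 mm |

- **Seating:** Each dowel was pressed to firm contact, at heights that matched the probed depths to within about 1 mm.
- **Rod:** It is back on the floor of its stand, leaning slightly as it did at the start.

**Last checks:** The final pictures show both dowels standing, the rod in its stand, the hood open and the other things where they were. The arm partly hid the case, so I saw only some of the four unused dowels and did not count them all. I worked out the standing heights from contact readings and did not measure them in the pictures.

**Slips along the way:**
- My first reach for the handle pressed on the case with about 33 N in total, probably on the hood's edge. I backed off and approached again.
- My first try at the right bore landed on its rim. I shifted over and got in on the second try.

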